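# Fetch the axle from behind the drive parts

## Robot

A 6-joint arm with a two-finger parallel gripper is mounted at the origin on the work surface. World frame = base frame: x ahead of the robot, y to its left, z up, the work surface at z = 0. Lengths are in m, angles in rad, forces in N, time in s.
With the tool pointing down it reaches from about 0.225 to 0.875 m from the base axis. Payload 3.4 kg.
Tool frame: the origin (TCP) lies at the very end of the fingers, on their centre line; the grasp point (between the pads) lies 19 mm behind it; z points along the fingers, y is the line along which they close (so a half turn about z gives the same grasp; the last joint's range is limited). The gripper opens to 85 mm and grips with 20 to 120 N. Pads are 22 mm wide; open, the fingers measure 114 mm over their backs; the gripper's body (76 mm by 85 mm) begins 54 mm behind the grasp point. The pads swing forward as they close: fully open they stand 13 mm farther back than shut.
Start: joints at [1.045, 0.276, 1.505, -0, 1.361, -0.121], TCP at [0.226, 0.529, 0.211] pointing down, gripper open.
Joint ranges: [-2.89, 2.89], [-0.75, 2.08], [0.22, 2.7], [-1.18, 4.32], [0.11, 2.71], [-2.7, 2.7]. Speed limits (rad/s): [2.57, 2.57, 3.14, 3.14, 3.14, 3.14].

## Interface

Orientations are given as a unit quaternion [w, x, y, z].
In Python, from rig import get_state, optics, sign_off gives the robot as it stands.
- The arm moves only by the tool send_rows, never from a script. Its argument "increments" is a list of rows, each an object with "gripper": the gripper's target within -1 to 1 (shut at 1, half-way at 0, fully open at -1); "linear": the shift along the world's x, y, z in m, a list of three; "delta_rot": the turn, a rotation vector about the world's x, y, z in rad, a list of three. In form: [{"gripper": gripper, "linear": [dx, dy, dz], "delta_rot": [rx, ry, rz]}, ...]. A call has 1 to 8 rows; each row is the pose to reach, as a shift and turn from the pose commanded when the call began; what a row does not reach only later rows make up. A row lasts 1/10 s, in which the tool goes at most 50 mm and 8.59 degrees, less where a joint would pass 70% of its speed; a pose out of reach is approached as far as the arm can. A call with a gripper value outside its range is refused whole. The fingers move at their own pace and stop on an object; "newtons" is the grip in N (left out, the last holds). Time passes only in rows, so rows that repeat a pose let the fingers close. It gives the time, the measured TCP pose, the force, the opening and the grip force at its end, in the units of the state.
- get_state(): the state, without advancing time (a new reading comes with each control period).
- optics.get_image(name): name is "side" or "top"; returns a dict with "pixels" (420x560x3 uint8, blue, green, red), "K" (3x3 intrinsics, pixels), "k1" (the pictures are not rectified: a ray, as slopes to the right and down, at radius r is drawn at 1 + k1 r^2 times it, then the intrinsics apply), "rvec" (rotation vector, rad) and "tvec" (3), from world to camera coordinates, as OpenCV has them. Camera axes: x right, y down, z forward; pixel columns grow to the right and rows downward; lengths in m; the calibration is good to about 2 mm. A picture is of the moment at which its call begins. There is no depth.
- sign_off(): hands the job in; it is judged then, once.
The state is a dict: "clock": time; "qpos": joint angles; "qd": joint speeds; "effort": joint torques, N m; "position": TCP position; "ee_rot": TCP orientation; "contact_force": force on the tool from outside, world axes, zero at the start; "moment": the same for the moment, N m; "width": finger opening in m; "gripper_force": force on a finger pad.
Only numpy, scipy, OpenCV 4.12 (cv2) and the standard library are available. Lean on these libraries where they do the work, as an engineer would, in place of code of your own. Each camera call takes 0.05 s, during which the arm holds its last target. There are 200 camera calls.

## Task

The wheel axle lies at the back of the grey kit tray behind three standing parts: the gearmotor, the battery pack and the aluminium profile. First clear all three to the black rubber mat and leave them standing there upright; then fetch the axle and rest it centred across the two V-notched posts of the wooden axle stand. Finally put the three parts back upright on the tray, each on the very spot it came from; never let them topple.

Things in the scene. Friction and masses are not known exactly. Their poses are not given: they have to be found in the camera images.
- tray: Grey fixed tray, 190 (x) by 220 mm (y). Origin under its centre at bench height; floor 8 mm up, rim 16 mm. The parts stand in a row at x = -45, y = -62, 0, 62 mm on thin white patches, in any order. Behind, the axle lies along y at x = 10 mm in two black V-rests (y = +/-55 mm, 12 mm thick, tops under 46 mm). A 12 mm high gear and collar, not part of the job, lie near the back corners.
- mat: Black rubber mat, flat, fixed and empty: the side area. 240 mm (its x) by 150 mm (its y), 3 mm thick. Origin in the middle of its underside, at bench height. It lies on one side of the tray, the axle stand on the other; which side varies.
- cradle: Fixed axle stand: plywood base 70 (x) by 150 mm (y), 10 thick, two aluminium posts at y = +/-55 mm, each 12 thick along y, topped by a 90 degree V notch (bottom 60 mm above the bench, tips about 81, mouth 42 wide along x). Origin under the base centre at bench height. An axle resting centred in both lies along y, its middle at x = y = 0, 68.5 mm above the bench.
- axle: Steel wheel axle: round bar 12 mm in diameter, 190 mm long along its y axis, with a dark hub 26 mm in diameter and 10 mm thick centred 85 mm from the middle towards each end. Origin at the middle of the bar, on its axis; at the start it lies 38 mm above the bench. About 0.12 to 0.24 kg.
- motor: Gearmotor standing upright: round, dark steel can 39 mm in diameter up to 56 mm, above it a bright gearbox 41 mm in diameter from 56 to 96 mm, then a thin brass boss (12 mm diameter) and output shaft (6 mm) up to 108 mm in all. Origin at the centre of its underside, z up. About 0.2 to 0.4 kg.
- battery: Black battery pack standing on end: box 36 mm (its x) by 50 mm (its y), 115 mm tall, with a paper label band and two flat brass contacts on top. Origin at the centre of its underside, z up; on the tray its x is within about 0.12 rad of the tray's x. About 0.25 to 0.5 kg.
- profile: Offcut of slotted aluminium profile standing on end: 40 mm square, 110 mm tall, with a slot 12 mm wide along the middle of each side. Origin at the centre of its underside, z up; on the tray its sides are within about 0.12 rad of the tray's. About 0.15 to 0.31 kg.

How it is judged:
By the outcome, as a careful person would: the job done as asked, in the order asked, and still so for the second after the job is handed in, with the robot touching nothing.
It also fails if it takes over 136 s, if anything falls off the work surface, if the arm or the gripper's body presses on something with over 40 N, if the wrist force passes 120 N, or if a joint passes its speed limit or range.

## Working session

There is one attempt and no reset: what is moved stays moved. The work goes in short steps, Python scripts to look and compute and a tool call to move; the robot and the scene stay as the last step left them, time stands still between calls to the robot, and variables do not carry over. Pictures are saved under pics/ and viewed, at most 16 in all, crops included, and the job is handed in when it is done.

Besides the shell and the picture viewer there is one more tool, called as name(argument=value, ...), one argument or row to a line, values as JSON. send_rows: Moves the arm, as the interface text tells. Its arguments: {"type":"object","properties":{"increments":{"type":"array"},"newtons":{"type":"number"}},"required":["increments"]}

```bash
mkdir -p pics && ls
python3 - <<'E'
from rig import get_state, optics
import cv2
print(get_state())
for n in("top","side"):
    d=optics.get_image(n); cv2.imwrite(f"pics/{n}0.png",d["pixels"]); print(n,d["K"],d["k1"],d["rvec"],d["tvec"])
E
```

```text
pics
{'clock': 0.0, 'qpos': array([ 1.04501306e+00,  2.76614371e-01,  1.50614325e+00,  1.75601747e-05,
        1.36071491e+00, -1.21008403e-01]), 'qd': array([-2.57896304e-04,  6.45822272e-06,  9.66754521e-04,  7.00309408e-04,
        1.90373354e-03, -5.43294295e-04]), 'effort': array([ 5.27123539e-04, -4.16781735e+01, -2.45806146e+01, -5.16644468e-05,
        1.12115158e-02, -5.06288387e-06]), 'position': array([0.22615479, 0.5280332 , 0.21032468]), 'ee_rot': array([-3.06842112e-04,  2.01010319e-01,  9.79588673e-01, -8.88486841e-04]), 'contact_force': array([ 0.03939831,  0.10932708, -0.38395891]), 'moment': array([ 0.0494846 , -0.03045348,  0.04234177]), 'gripper_force': 0.0, 'width': 0.08534154623373123}
top [[531.39098163   0.         287.19069005]
 [  0.         531.39098163 208.01179363]
 [  0.           0.           1.        ]] -0.108680030492363 [ 2.14050634 -2.1373357   0.18952418] [0.00932765 0.55026227 1.09224801]
side [[437.05478053   0.         272.08110697]
 [  0.         437.05478053 208.80466201]
 [  0.           0.           1.        ]] -0.07320061042399814 [ 2.0733743  -0.37785038  0.2078004 ] [-0.49520988  0.16617204  0.697855  ]
```

View pics/top0.png

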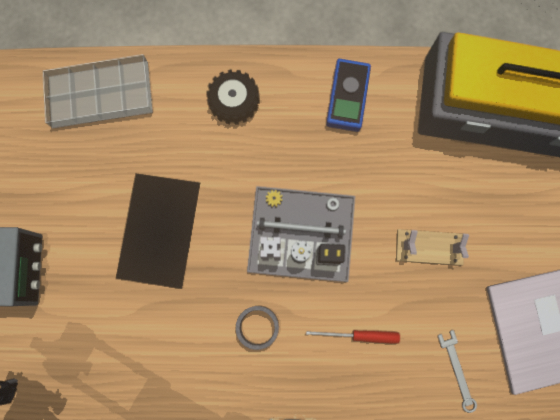

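View pics/side0.png

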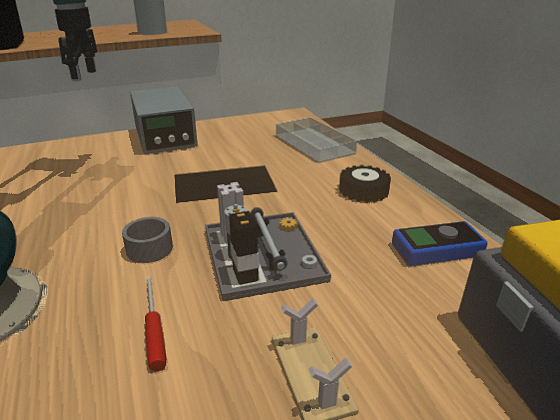

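The top view shows the tray at about (302,235), the mat at (158,231) on the left (+y), and the stand at (432,248). The row from left to right is profile (270,247), motor (301,252), battery (331,254), with the axle running from (262,226) to (342,230). The side view shows the same layout. I'll zoom in to measure.

```bash
cat > h.py <<'E'
import numpy as np, cv2
from rig import get_state, optics
def cam(n):
    d=optics.get_image(n); d["D"]=np.array([d["k1"],0,0,0,0.]); d["R"]=cv2.Rodrigues(np.array(d["rvec"],float))[0]; return d
def proj(d,P): return cv2.projectPoints(np.array(P,float).reshape(-1,1,3),np.array(d["rvec"],float),np.array(d["tvec"],float),d["K"],d["D"])[0].reshape(-1,2)
def back(d,uv,z):
    r=cv2.undistortPoints(np.array(uv,float).reshape(-1,1,2),d["K"],d["D"]).reshape(-1,2)
    r=np.c_[r,np.ones(len(r))]@d["R"]; c=-d["R"].T@np.array(d["tvec"],float)
    return c+r*((z-c[2])/r[:,2])[:,None]
def crop(d,x0,y0,w,h,s,f):
    c=cv2.resize(d["pixels"][y0:y0+h,x0:x0+w],None,fx=s,fy=s,interpolation=cv2.INTER_CUBIC)
    for i in range(0,w,10): cv2.putText(c,str(x0+i),(i*s,8),0,.3,(0,255,255)); cv2.line(c,(i*s,10),(i*s,14),(0,255,255))
    for i in range(0,h,10): cv2.putText(c,str(y0+i),(0,i*s+4),0,.3,(0,255,255)); cv2.line(c,(20,i*s),(24,i*s),(0,255,255))
    cv2.imwrite(f,c)
E
python3 - <<'E'
from h import *
t=cam("top"); s=cam("side")
crop(t,240,180,120,110,5,"pics/c1.png")
crop(t,388,222,90,50,8,"pics/c2.png")
crop(s,195,170,140,132,4,"pics/c3.png")
crop(s,265,290,100,130,4,"pics/c4.png")
g=t["pixels"].astype(int).max(2); m=((g<40)).astype('uint8'); m[:,:105]=0;m[:,215:]=0;m[:165]=0;m[300:]=0
k=max(cv2.findContours(m,0,1)[0],key=cv2.contourArea); r=cv2.boxPoints(cv2.minAreaRect(k)); b=back(t,r,.003); print(r,b,b.mean(0),np.linalg.norm(np.diff(b,axis=0),axis=1))
print("tray guess",back(t,[[302,235]],.016),"stand",back(t,[[432,248]],.01))
E
```

```text
Traceback (most recent call last):
ValueError: max() iterable argument is empty
```

View pics/c1.png

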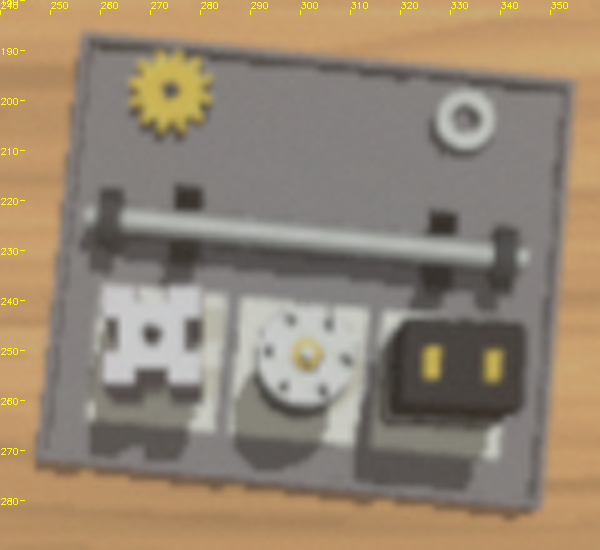

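View pics/c2.png

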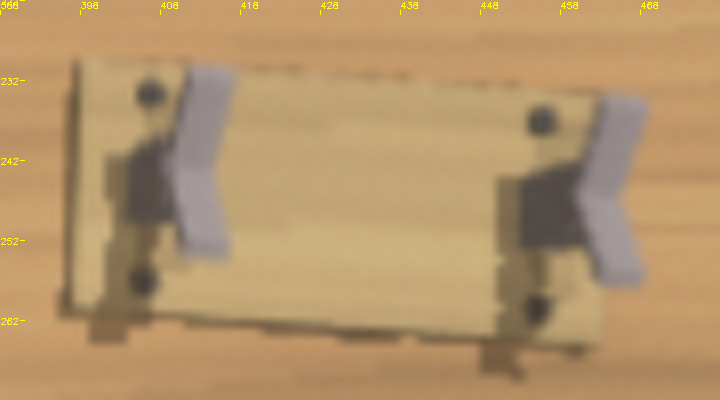

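View pics/c3.png

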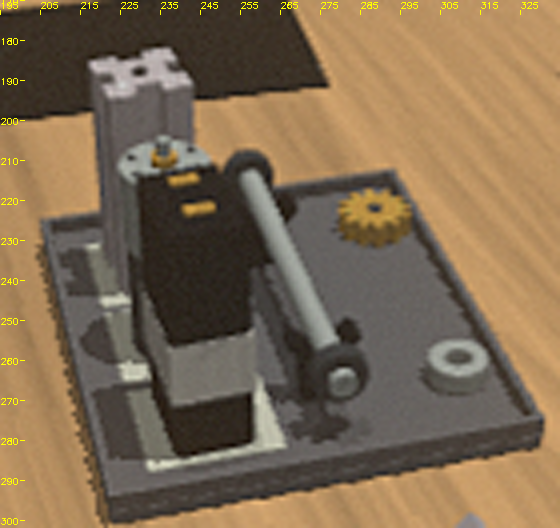

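View pics/c4.png

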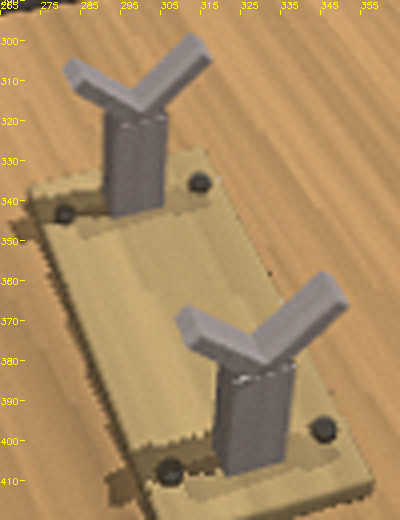

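```bash
cat > fit.py <<'E'
from h import *
from scipy.optimize import least_squares
t=cam("top"); s=cam("side")
C=lambda a,x0,y0,k:[((np.array(a,float)+.5)/k-.5)+[x0,y0]][0]
c1=lambda a:C(a,240,180,5); c2=lambda a:C(a,388,222,8); c3=lambda a:C(a,195,170,4); c4=lambda a:C(a,265,290,4)
def rb(p,P):
    P=np.array(P,float); c,n=np.cos(p[2]),np.sin(p[2]); return np.c_[p[0]+c*P[:,0]-n*P[:,1],p[1]+n*P[:,0]+c*P[:,1],P[:,2]]
def fit(name,obs,p0):
    f=lambda p:np.concatenate([(proj(d,rb(p,P))-uv).ravel() for d,uv,P in obs])
    r=least_squares(f,p0,loss="soft_l1"); print(name,np.round(r.x,4)); 
    for d,uv,P in obs: print("   ",'top ' if d is t else 'side',np.round(proj(d,rb(r.x,P))-uv,1).tolist())
    return r.x
rect=lambda a,b,z:[[a,b,z],[a,-b,z],[-a,-b,z],[-a,b,z]]
g=t["pixels"].astype(int)
m=(g.max(2)<60).astype('uint8'); m[:,:105]=0;m[:,215:]=0;m[:165]=0;m[300:]=0
k=max(cv2.findContours(m,0,1)[0],key=cv2.contourArea); r=cv2.boxPoints(cv2.minAreaRect(k)); b=back(t,r,.003); print(np.round(r,1).tolist(),np.round(b,3).tolist(),b.mean(0),np.linalg.norm(np.diff(b,axis=0),axis=1))
p0=list(back(t,[[302,235]],.016)[0,:2])+[0]
print(p0)
T=fit("tray",[(t,c1([[85,35],[575,82],[540,510],[38,465]]),rect(.095,.11,.016)),(s,c3([[397,172],[543,420],[108,500],[40,220]]),rect(.095,.11,.016))],p0)
fit("tray-top",[(t,c1([[85,35],[575,82],[540,510],[38,465]]),rect(.095,.11,.016))],p0)
q=lambda x,y:list(rb(T,[[x,y,0]])[0,:2])+[T[2]]
pr=fit("profile",[(t,c1([[103,287],[200,288],[200,386],[103,383]]),rect(.02,.02,.118)),(s,c3([[140,71]]),[[0,0,.118]])],q(-.045,.062))
mo=fit("motor",[(t,c1([[308,353]]),[[0,0,.116]]),(s,c3([[163,140]]),[[0,0,.116]])],q(-.045,0))
ba=fit("battery",[(t,c1([[402,320],[525,322],[522,413],[391,412]]),rect(.018,.025,.123)),(s,c3([[191,194]]),[[0,0,.123]])],q(-.045,-.062))
ax=fit("axle",[(t,c1([[86,214],[528,257]]),[[0,.095,.038],[0,-.095,.038]]),(s,c3([[341,382]]),[[0,-.095,.038]])],q(.01,0))
p0=list(back(t,[[430,248]],.01)[0,:2])+[0]
# notch bottoms (z .06) and base corners
cr=fit("cradle",[(t,c2([[78,58],[598,347],[70,313]]),[[.035,.075,.01],[-.035,-.075,.01],[-.035,.075,.01]]),
 (t,c2([[176,165],[216,165],[580,193],[621,193]]),[[0,.061,.06],[0,.049,.06],[0,-.049,.06],[0,-.061,.06]]),
 (s,c4([[140,112],[265,362]]),[[0,.049,.06],[0,-.061,.06]]),(s,c4([[30,192],[203,150],[372,482]]),[[-.035,.075,.01],[.035,.075,.01],[.035,-.075,.01]])],p0)
def loc(T,p): 
    c,n=np.cos(T[2]),np.sin(T[2]); d=p[:2]-T[:2]; return np.round([c*d[0]+n*d[1],-n*d[0]+c*d[1],p[2]-T[2]],4)
for n,p in zip("profile motor battery axle".split(),(pr,mo,ba,ax)): print(n,loc(T,p))
E
python3 fit.py
```

```text
[[117.30000305175781, 275.29998779296875], [135.6999969482422, 178.39999389648438], [198.1999969482422, 190.3000030517578], [179.8000030517578, 287.20001220703125]] [[0.406, 0.383, 0.003], [0.625, 0.352, 0.003], [0.597, 0.209, 0.003], [0.382, 0.244, 0.003]] [0.50253537 0.29700826 0.003     ] [0.22032107 0.14558374 0.21827295]
[np.float64(0.49565261698250057), np.float64(-0.022506874107850197), 0]
tray [ 0.4995 -0.0227 -0.0971]
    top  [[0.0, -0.7], [0.9, -0.3], [1.1, 0.1], [0.0, -0.9]]
    side [[-1.1, -1.1], [0.2, -0.1], [-0.6, -0.5], [-0.8, -0.4]]
tray-top [ 0.4985 -0.0216 -0.0939]
    top  [[-0.6, -0.1], [0.3, -0.1], [0.7, 0.4], [-0.3, -0.2]]
profile [ 0.4605  0.0449 -0.0072]
    top  [[-0.1, -0.5], [0.6, -0.5], [0.4, 0.0], [-0.5, 0.4]]
    side [[-0.7, -0.3]]
motor [ 0.454  -0.0176 -0.0971]
    top  [[0.3, -0.2]]
    side [[-0.3, -0.5]]
battery [ 0.4481 -0.077  -0.0354]
    top  [[-0.7, -0.4], [-0.1, 0.1], [0.2, 0.1], [1.0, -0.6]]
    side [[-0.7, -0.1]]
axle [ 0.5106 -0.019  -0.1001]
    top  [[-0.1, -0.0], [-0.4, 0.3]]
    side [[0.4, 0.5]]
cradle [ 0.4702 -0.3074 -0.0757]
    top  [[0.6, -0.2], [1.1, 0.1], [0.2, -0.5]]
    top  [[-0.7, 0.3], [-0.1, 0.7], [-0.2, 0.5], [0.1, 0.9]]
    side [[0.6, 0.1], [-0.0, 1.3]]
    side [[-1.3, -2.3], [0.1, -1.8], [1.0, -0.6]]
profile [-0.0454  0.0635  0.0899]
motor [-0.0457  0.0006  0.    ]
battery [-0.0459 -0.059   0.0617]
axle [ 0.0108  0.0047 -0.003 ]
```

Everything agrees with the nominal layout to 1–2 mm: tray ≈ (0.499, −0.022, yaw −0.096), mat ≈ (0.502, 0.297), stand ≈ (0.470, −0.307). The plan is to grasp each part near its top, closing along x, and carry it to the mat without turning it. I'll start with the profile.

send_rows(
  increments=[
    {"gripper": -1,"linear": [0.03,-0.045,0.01],"delta_rot": [0,0,-0.12]},
    {"gripper": -1,"linear": [0.05,-0.09,0.01],"delta_rot": [0,0,-0.25]},
    {"gripper": -1,"linear": [0.07,-0.135,0.01],"delta_rot": [0,0,-0.38]},
    {"gripper": -1,"linear": [0.09,-0.18,0.01],"delta_rot": [0,0,-0.5]},
    {"gripper": -1,"linear": [0.11,-0.225,0.01],"delta_rot": [0,0,-0.62]},
    {"gripper": -1,"linear": [0.13,-0.27,0.01],"delta_rot": [0,0,-0.75]},
    {"gripper": -1,"linear": [0.15,-0.31,0.01],"delta_rot": [0,0,-0.87]},
    {"gripper": -1,"linear": [0.17,-0.35,0.01],"delta_rot": [0,0,-1.0]},
  ],
  newtons=50,
)

```text
clock: 1.1
position: [0.3969, 0.1767, 0.2215]
ee_rot: [0.0, 0.648, 0.762, 0.0]
contact_force: [0.6, -0.0, -0.1]
width: 0.0851
gripper_force: 0.0
```

send_rows(
  increments=[
    {"gripper": -1,"linear": [0.02,-0.04,0],"delta_rot": [0,0,-0.1]},
    {"gripper": -1,"linear": [0.04,-0.08,0],"delta_rot": [0,0,-0.173]},
    {"gripper": -1,"linear": [0.058,-0.12,0],"delta_rot": [0,0,-0.173]},
    {"gripper": -1,"linear": [0.0645,-0.1345,0],"delta_rot": [0,0,-0.173]},
    {"gripper": -1,"linear": [0.0645,-0.1345,0],"delta_rot": [0,0,-0.173]},
    {"gripper": -1,"linear": [0.0645,-0.1345,0],"delta_rot": [0,0,-0.173]},
    {"gripper": -1,"linear": [0.0645,-0.1345,0],"delta_rot": [0,0,-0.173]},
  ],
)

```text
clock: 1.8
position: [0.4603, 0.0451, 0.2212]
ee_rot: [-0.0, 0.709, 0.705, 0.0]
contact_force: [0.0, -0.6, 0.6]
width: 0.0853
gripper_force: 0.0
```

send_rows(
  increments=[
    {"gripper": -1,"linear": [0,0,-0.03],"delta_rot": [0,0,0]},
    {"gripper": -1,"linear": [0,0,-0.065],"delta_rot": [0,0,0]},
    {"gripper": -1,"linear": [0,0,-0.1],"delta_rot": [0,0,0]},
    {"gripper": -1,"linear": [0,0,-0.13],"delta_rot": [0,0,0]},
    {"gripper": -1,"linear": [0,0,-0.145],"delta_rot": [0,0,0]},
    {"gripper": -1,"linear": [0,0,-0.15],"delta_rot": [0,0,0]},
    {"gripper": -1,"linear": [0,0,-0.15],"delta_rot": [0,0,0]},
    {"gripper": -0.2,"linear": [0,0,-0.15],"delta_rot": [0,0,0]},
  ],
  newtons=30,
)

```text
clock: 2.6
position: [0.4618, 0.0446, 0.0722]
ee_rot: [0.001, 0.709, 0.705, 0.001]
contact_force: [0.1, -0.2, 0.1]
width: 0.073
gripper_force: 0.0
```

send_rows(
  increments=[
    {"gripper": -0.1,"linear": [0,0,0],"delta_rot": [0,0,0]},
    {"gripper": 0,"linear": [0,0,0],"delta_rot": [0,0,0]},
    {"gripper": 0.1,"linear": [0,0,0],"delta_rot": [0,0,0]},
    {"gripper": 0.3,"linear": [0,0,0],"delta_rot": [0,0,0]},
    {"gripper": 1,"linear": [0,0,0],"delta_rot": [0,0,0]},
    {"gripper": 1,"linear": [0,0,0],"delta_rot": [0,0,0]},
    {"gripper": 1,"linear": [0,0,0],"delta_rot": [0,0,0]},
    {"gripper": 1,"linear": [0,0,0],"delta_rot": [0,0,0]},
  ],
  newtons=30,
)

```text
clock: 3.4
position: [0.4617, 0.044, 0.0722]
ee_rot: [0.001, 0.71, 0.705, 0.001]
contact_force: [-1.2, 0.7, 6.4]
width: 0.0394
gripper_force: 30.5
```

send_rows(
  increments=[
    {"gripper": 1,"linear": [0,0,0],"delta_rot": [0,0,0]},
    {"gripper": 1,"linear": [0,0,0.004],"delta_rot": [0,0,0]},
    {"gripper": 1,"linear": [0,0,0.015],"delta_rot": [0,0,0]},
    {"gripper": 1,"linear": [0,0,0.035],"delta_rot": [0,0,0]},
    {"gripper": 1,"linear": [0,0,0.05],"delta_rot": [0,0,0]},
    {"gripper": 1,"linear": [0.002,0.01,0.06],"delta_rot": [0,0,0]},
    {"gripper": 1,"linear": [0.005,0.03,0.06],"delta_rot": [0,0,0]},
    {"gripper": 1,"linear": [0.01,0.0575,0.06],"delta_rot": [0,0,0]},
  ],
  newtons=50,
)

```text
clock: 4.2
position: [0.471, 0.102, 0.1318]
ee_rot: [0.0, 0.71, 0.704, 0.0]
contact_force: [0.6, 0.4, -3.1]
width: 0.0387
gripper_force: 50.9
```

send_rows(
  increments=[
    {"gripper": 1,"linear": [0.006,0.03,0],"delta_rot": [0,0,0]},
    {"gripper": 1,"linear": [0.012,0.065,0],"delta_rot": [0,0,0]},
    {"gripper": 1,"linear": [0.018,0.1,0],"delta_rot": [0,0,0]},
    {"gripper": 1,"linear": [0.024,0.135,0],"delta_rot": [0,0,0]},
    {"gripper": 1,"linear": [0.03,0.17,0],"delta_rot": [0,0,0]},
    {"gripper": 1,"linear": [0.034,0.2,0],"delta_rot": [0,0,0]},
    {"gripper": 1,"linear": [0.036,0.218,0],"delta_rot": [0,0,0]},
    {"gripper": 1,"linear": [0.0365,0.225,0],"delta_rot": [0,0,0]},
  ],
)

```text
clock: 5.0
position: [0.507, 0.3284, 0.1308]
ee_rot: [-0.0, 0.709, 0.705, -0.0]
contact_force: [-0.8, -0.2, -3.0]
width: 0.0391
gripper_force: 50.9
```

send_rows(
  increments=[
    {"gripper": 1,"linear": [0,0,-0.015],"delta_rot": [0,0,0]},
    {"gripper": 1,"linear": [0,0,-0.035],"delta_rot": [0,0,0]},
    {"gripper": 1,"linear": [0,0,-0.05],"delta_rot": [0,0,0]},
    {"gripper": 1,"linear": [0,0,-0.058],"delta_rot": [0,0,0]},
    {"gripper": 1,"linear": [0,0,-0.061],"delta_rot": [0,0,0]},
    {"gripper": 1,"linear": [0,0,-0.063],"delta_rot": [0,0,0]},
    {"gripper": 1,"linear": [0,0,-0.064],"delta_rot": [0,0,0]},
    {"gripper": 1,"linear": [0,0,-0.064],"delta_rot": [0,0,0]},
  ],
)

```text
clock: 5.8
position: [0.5079, 0.3266, 0.0678]
ee_rot: [0.0, 0.71, 0.705, 0.001]
contact_force: [0.4, 0.0, -2.6]
width: 0.0386
gripper_force: 50.8
```

send_rows(
  increments=[
    {"gripper": 1,"linear": [0,0,-0.0005],"delta_rot": [0,0,0]},
    {"gripper": 1,"linear": [0,0,-0.001],"delta_rot": [0,0,0]},
    {"gripper": 1,"linear": [0,0,-0.001],"delta_rot": [0,0,0]},
  ],
)

```text
clock: 6.1
position: [0.508, 0.3268, 0.0673]
ee_rot: [0.0, 0.71, 0.705, 0.001]
contact_force: [-0.3, -0.1, 3.4]
width: 0.0388
gripper_force: 51.5
```

send_rows(
  increments=[
    {"gripper": 1,"linear": [0,0,-0.0005],"delta_rot": [0,0,0]},
    {"gripper": 1,"linear": [0,0,-0.0005],"delta_rot": [0,0,0]},
  ],
)

```text
clock: 6.3
position: [0.508, 0.3269, 0.0673]
ee_rot: [0.0, 0.71, 0.705, 0.001]
contact_force: [-0.8, -1.2, 6.9]
width: 0.039
gripper_force: 52.0
```

send_rows(
  increments=[
    {"gripper": 0.0,"linear": [0,0,0],"delta_rot": [0,0,0]},
    {"gripper": -0.3,"linear": [0,0,0],"delta_rot": [0,0,0]},
    {"gripper": -1,"linear": [0,0,0],"delta_rot": [0,0,0]},
    {"gripper": -1,"linear": [0,0,0],"delta_rot": [0,0,0]},
    {"gripper": -1,"linear": [0,0,0.02],"delta_rot": [0,0,0]},
    {"gripper": -1,"linear": [0,0,0.06],"delta_rot": [0,0,0]},
    {"gripper": -1,"linear": [0,0,0.1],"delta_rot": [0,0,0]},
    {"gripper": -1,"linear": [0,0,0.14],"delta_rot": [0,0,0]},
  ],
  newtons=30,
)

```text
clock: 7.1
position: [0.5073, 0.3264, 0.2068]
ee_rot: [-0.0, 0.71, 0.705, -0.0]
contact_force: [0.7, 0.1, -1.0]
width: 0.0854
gripper_force: 0.0
```

send_rows(
  increments=[
    {"gripper": -1,"linear": [-0.006,-0.04,0],"delta_rot": [0,0,0]},
    {"gripper": -1,"linear": [-0.013,-0.085,0],"delta_rot": [0,0,0]},
    {"gripper": -1,"linear": [-0.02,-0.13,0],"delta_rot": [0,0,0]},
    {"gripper": -1,"linear": [-0.027,-0.175,0],"delta_rot": [0,0,0]},
    {"gripper": -1,"linear": [-0.034,-0.22,0],"delta_rot": [0,0,0]},
    {"gripper": -1,"linear": [-0.041,-0.265,0],"delta_rot": [0,0,0]},
    {"gripper": -1,"linear": [-0.048,-0.31,0],"delta_rot": [0,0,0]},
    {"gripper": -1,"linear": [-0.053,-0.345,0],"delta_rot": [0,0,0]},
  ],
)

```text
clock: 7.9
position: [0.4537, -0.0206, 0.2058]
ee_rot: [0.0, 0.71, 0.704, -0.0]
contact_force: [0.7, 0.1, -0.1]
width: 0.0856
gripper_force: 0.0
```

Run:
```python
from h import *
t=cam("top");s=cam("side"); print(get_state()["position"])
c=np.vstack([cv2.resize(s["pixels"][150:300,160:345],None,fx=4,fy=4)[:600,:740]]); cv2.imwrite("pics/s1.png",c)
cv2.imwrite("pics/t1.png",t["pixels"])
```

```text
[ 0.4538852  -0.02225758  0.20574149]
```

View pics/s1.png

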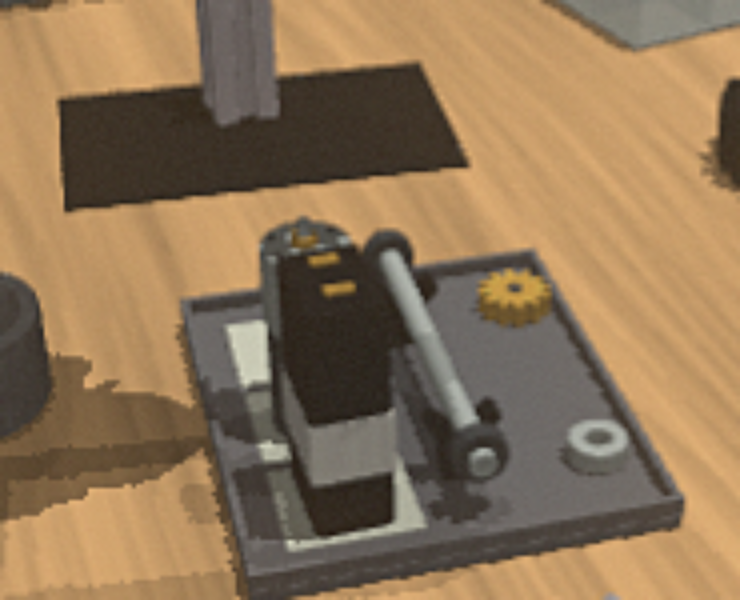

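The profile stands upright on the mat, with its foot at about crop (240,120). Next is the motor: I'll let the arm settle, then descend.

send_rows(
  increments=[
    {"gripper": -1,"linear": [0,0,-0.03],"delta_rot": [0,0,0]},
    {"gripper": -1,"linear": [0,0,-0.06],"delta_rot": [0,0,0]},
    {"gripper": -1,"linear": [0,0,-0.08],"delta_rot": [0,0,0]},
    {"gripper": -1,"linear": [0,0,-0.08],"delta_rot": [0,0,0]},
  ],
)

```text
clock: 8.4
position: [0.4521, -0.0173, 0.1232]
ee_rot: [-0.003, 0.709, 0.705, -0.002]
contact_force: [-0.9, 0.2, 0.4]
width: 0.0853
gripper_force: 0.0
```

send_rows(
  increments=[
    {"gripper": -1,"linear": [0,0,-0.02],"delta_rot": [0,0,0]},
    {"gripper": -1,"linear": [0,0,-0.045],"delta_rot": [0,0,0]},
    {"gripper": -1,"linear": [0,0,-0.056],"delta_rot": [0,0,0]},
    {"gripper": -1,"linear": [0,0,-0.0595],"delta_rot": [0,0,0]},
    {"gripper": -1,"linear": [0,0,-0.0595],"delta_rot": [0,0,0]},
    {"gripper": -0.5,"linear": [0,0,-0.0595],"delta_rot": [0,0,0]},
    {"gripper": -0.2,"linear": [0,0,-0.0595],"delta_rot": [0,0,0]},
    {"gripper": -0.1,"linear": [0,0,-0.0595],"delta_rot": [0,0,0]},
  ],
)

```text
clock: 9.2
position: [0.455, -0.0185, 0.0669]
ee_rot: [0.001, 0.71, 0.705, 0.0]
contact_force: [0.2, 1.3, 0.3]
width: 0.0469
gripper_force: 0.0
```

send_rows(
  increments=[
    {"gripper": 0,"linear": [0,0,0],"delta_rot": [0,0,0]},
    {"gripper": 0.1,"linear": [0,0,0],"delta_rot": [0,0,0]},
    {"gripper": 0.3,"linear": [0,0,0],"delta_rot": [0,0,0]},
    {"gripper": 1,"linear": [0,0,0],"delta_rot": [0,0,0]},
    {"gripper": 1,"linear": [0,0,0],"delta_rot": [0,0,0]},
    {"gripper": 1,"linear": [0,0,0],"delta_rot": [0,0,0]},
    {"gripper": 1,"linear": [0,0,0],"delta_rot": [0,0,0]},
  ],
  newtons=30,
)

```text
clock: 9.9
position: [0.4549, -0.0185, 0.0668]
ee_rot: [0.0, 0.71, 0.705, 0.0]
contact_force: [-0.5, 0.4, 5.8]
width: 0.0396
gripper_force: 30.1
```

send_rows(
  increments=[
    {"gripper": 1,"linear": [0,0,0],"delta_rot": [0,0,0]},
    {"gripper": 1,"linear": [0,0,0.004],"delta_rot": [0,0,0]},
    {"gripper": 1,"linear": [0,0,0.015],"delta_rot": [0,0,0]},
    {"gripper": 1,"linear": [0,0,0.035],"delta_rot": [0,0,0]},
    {"gripper": 1,"linear": [0,0,0.055],"delta_rot": [0,0,0]},
    {"gripper": 1,"linear": [0.004,0.01,0.065],"delta_rot": [0,0,0]},
    {"gripper": 1,"linear": [0.012,0.03,0.07],"delta_rot": [0,0,0]},
    {"gripper": 1,"linear": [0.0265,0.0585,0.07],"delta_rot": [0,0,0]},
  ],
  newtons=50,
)

```text
clock: 10.7
position: [0.4811, 0.0405, 0.1371]
ee_rot: [0.0, 0.71, 0.704, 0.0]
contact_force: [1.1, 0.2, -3.0]
width: 0.0392
gripper_force: 50.8
```

send_rows(
  increments=[
    {"gripper": 1,"linear": [0.015,0.033,0],"delta_rot": [0,0,0]},
    {"gripper": 1,"linear": [0.03,0.068,0],"delta_rot": [0,0,0]},
    {"gripper": 1,"linear": [0.045,0.103,0],"delta_rot": [0,0,0]},
    {"gripper": 1,"linear": [0.06,0.138,0],"delta_rot": [0,0,0]},
    {"gripper": 1,"linear": [0.073,0.17,0],"delta_rot": [0,0,0]},
    {"gripper": 1,"linear": [0.083,0.193,0],"delta_rot": [0,0,0]},
    {"gripper": 1,"linear": [0.088,0.206,0],"delta_rot": [0,0,0]},
    {"gripper": 1,"linear": [0.09,0.21,0],"delta_rot": [0,0,0]},
  ],
)

```text
clock: 11.5
position: [0.5707, 0.2517, 0.1355]
ee_rot: [-0.0, 0.709, 0.705, -0.0]
contact_force: [0.5, 0.3, -2.7]
width: 0.0392
gripper_force: 50.8
```

send_rows(
  increments=[
    {"gripper": 1,"linear": [0,0,-0.015],"delta_rot": [0,0,0]},
    {"gripper": 1,"linear": [0,0,-0.035],"delta_rot": [0,0,0]},
    {"gripper": 1,"linear": [0,0,-0.055],"delta_rot": [0,0,0]},
    {"gripper": 1,"linear": [0,0,-0.067],"delta_rot": [0,0,0]},
    {"gripper": 1,"linear": [0,0,-0.071],"delta_rot": [0,0,0]},
    {"gripper": 1,"linear": [0,0,-0.073],"delta_rot": [0,0,0]},
    {"gripper": 1,"linear": [0,0,-0.074],"delta_rot": [0,0,0]},
    {"gripper": 1,"linear": [0,0,-0.074],"delta_rot": [0,0,0]},
  ],
)

```text
clock: 12.3
position: [0.5716, 0.2501, 0.063]
ee_rot: [0.0, 0.71, 0.705, 0.001]
contact_force: [0.6, 0.2, -2.8]
width: 0.0393
gripper_force: 50.8
```

send_rows(
  increments=[
    {"gripper": 1,"linear": [0,0,-0.0005],"delta_rot": [0,0,0]},
    {"gripper": 1,"linear": [0,0,-0.001],"delta_rot": [0,0,0]},
    {"gripper": 1,"linear": [0,0,-0.001],"delta_rot": [0,0,0]},
  ],
)

```text
clock: 12.6
position: [0.5714, 0.2502, 0.062]
ee_rot: [0.0, 0.71, 0.705, 0.001]
contact_force: [-0.9, 0.8, 1.1]
width: 0.0394
gripper_force: 51.3
```

send_rows(
  increments=[
    {"gripper": 0.0,"linear": [0,0,0],"delta_rot": [0,0,0]},
    {"gripper": -0.3,"linear": [0,0,0],"delta_rot": [0,0,0]},
    {"gripper": -1,"linear": [0,0,0],"delta_rot": [0,0,0]},
    {"gripper": -1,"linear": [0,0,0],"delta_rot": [0,0,0]},
    {"gripper": -1,"linear": [0,0,0.02],"delta_rot": [0,0,0]},
    {"gripper": -1,"linear": [0,0,0.06],"delta_rot": [0,0,0]},
    {"gripper": -1,"linear": [0,0,0.1],"delta_rot": [0,0,0]},
    {"gripper": -1,"linear": [0,0,0.14],"delta_rot": [0,0,0]},
  ],
  newtons=30,
)

```text
clock: 13.4
position: [0.5707, 0.25, 0.2025]
ee_rot: [-0.0, 0.71, 0.705, -0.0]
contact_force: [1.1, 0.3, -0.1]
width: 0.0857
gripper_force: 0.0
```

Run:
```python
from h import *
t=cam("top");crop(t,240,180,120,110,5,"pics/t2.png")
im=cv2.imread("pics/top0.png").astype(float)
y=np.clip(np.minimum(im[:,:,1],im[:,:,2])-im[:,:,0]-35,0,None)
def cen(x0,x1,y0,y1):
    w=y[y0:y1,x0:x1]; v,u=np.mgrid[y0:y1,x0:x1]; return [(w*u).sum()/w.sum(),(w*v).sum()/w.sum()],w.sum()
a=cen(322,332,246,259);b=cen(333,344,246,259);print(a,b)
p=back(t,[a[0],b[0]],.123);d=p[0]-p[1];print(p.mean(0),np.linalg.norm(d),np.arctan2(-d[0],d[1]))
# dark top outline
m=(cv2.resize(im[235:270,312:350].max(2),None,fx=8,fy=8,interpolation=cv2.INTER_CUBIC)<78).astype('uint8')
g=cv2.resize(im[235:270,312:350].max(2),None,fx=8,fy=8,interpolation=cv2.INTER_CUBIC)
# back edge: per column 50% crossing from above
pts=[]
for c in range(11*8,31*8,4):
    col=g[:14*8,c]; i=np.argmax(col<95); pts.append([c/8+312-.44,i/8+235-.44])
P=back(t,pts,.123);k=np.polyfit(P[:,1],P[:,0],1);print("edge yaw",np.arctan(-k[0]), P[:,0].mean(), P[:,1].mean(), np.std(P[:,0]-np.polyval(k,P[:,1])))
```

```text
([np.float64(325.9590062111801), np.float64(252.01739130434783)], np.float64(805.0)) ([np.float64(338.12988826815644), np.float64(252.5796089385475)], np.float64(716.0))
[ 0.448922   -0.07759958  0.123     ] 0.024071531332052573 -0.046198934354924226
edge yaw 0.000893353616576619 0.4841244916573154 -0.07855634321490082 6.123908481557743e-07
```

View pics/t2.png

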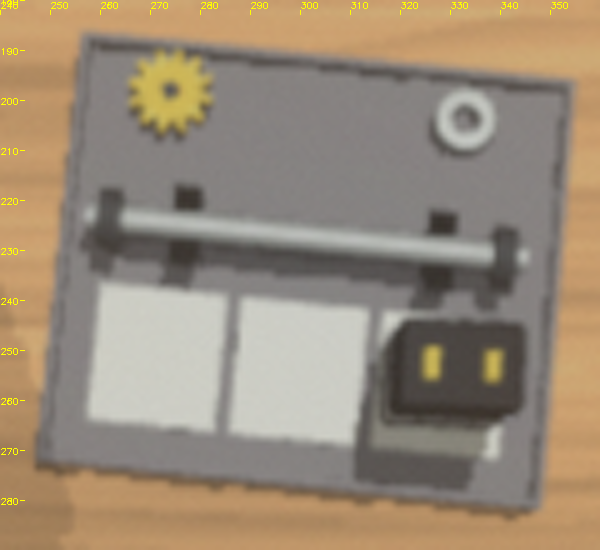

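The tray view shows the profile and motor spots empty and the battery undisturbed at about (332,252); its contacts give a yaw of −0.046. Next is the battery.

send_rows(
  increments=[
    {"gripper": -1,"linear": [-0.015,-0.04,0],"delta_rot": [0,0,-0.033]},
    {"gripper": -1,"linear": [-0.031,-0.083,0],"delta_rot": [0,0,-0.033]},
    {"gripper": -1,"linear": [-0.047,-0.126,0],"delta_rot": [0,0,-0.033]},
    {"gripper": -1,"linear": [-0.063,-0.169,0],"delta_rot": [0,0,-0.033]},
    {"gripper": -1,"linear": [-0.079,-0.212,0],"delta_rot": [0,0,-0.033]},
    {"gripper": -1,"linear": [-0.095,-0.255,0],"delta_rot": [0,0,-0.033]},
    {"gripper": -1,"linear": [-0.111,-0.298,0],"delta_rot": [0,0,-0.033]},
    {"gripper": -1,"linear": [-0.122,-0.3275,0],"delta_rot": [0,0,-0.033]},
  ],
)

```text
clock: 14.25
position: [0.4476, -0.0797, 0.2013]
ee_rot: [0.0, 0.722, 0.692, -0.0]
contact_force: [0.4, -0.1, 0.5]
width: 0.085
gripper_force: 0.0
```

send_rows(
  increments=[
    {"gripper": -1,"linear": [0,0,0],"delta_rot": [0,0,0]},
    {"gripper": -1,"linear": [0,0,0],"delta_rot": [0,0,0]},
    {"gripper": -1,"linear": [0,0,-0.03],"delta_rot": [0,0,0]},
    {"gripper": -1,"linear": [0,0,-0.065],"delta_rot": [0,0,0]},
    {"gripper": -1,"linear": [0,0,-0.1],"delta_rot": [0,0,0]},
    {"gripper": -1,"linear": [0,0,-0.12],"delta_rot": [0,0,0]},
    {"gripper": -1,"linear": [0,0,-0.127],"delta_rot": [0,0,0]},
    {"gripper": -1,"linear": [0,0,-0.127],"delta_rot": [0,0,0]},
  ],
)

```text
clock: 15.05
position: [0.4489, -0.0763, 0.0735]
ee_rot: [-0.001, 0.721, 0.693, -0.0]
contact_force: [-0.1, -0.5, 0.7]
width: 0.0855
gripper_force: 0.0
```

send_rows(
  increments=[
    {"gripper": -0.3,"linear": [0,0,0],"delta_rot": [0,0,0]},
    {"gripper": -0.1,"linear": [0,0,0],"delta_rot": [0,0,0]},
    {"gripper": 0,"linear": [0,0,0],"delta_rot": [0,0,0]},
    {"gripper": 0.1,"linear": [0,0,0],"delta_rot": [0,0,0]},
    {"gripper": 0.2,"linear": [0,0,0],"delta_rot": [0,0,0]},
    {"gripper": 0.4,"linear": [0,0,0],"delta_rot": [0,0,0]},
    {"gripper": 1,"linear": [0,0,0],"delta_rot": [0,0,0]},
    {"gripper": 1,"linear": [0,0,0],"delta_rot": [0,0,0]},
  ],
  newtons=30,
)

```text
clock: 15.85
position: [0.4496, -0.0777, 0.075]
ee_rot: [0.001, 0.721, 0.693, 0.0]
contact_force: [-0.3, 0.4, 6.4]
width: 0.0356
gripper_force: 30.9
```

send_rows(
  increments=[
    {"gripper": 1,"linear": [0,0,0],"delta_rot": [0,0,0]},
    {"gripper": 1,"linear": [0,0,0],"delta_rot": [0,0,0]},
  ],
  newtons=60,
)

```text
clock: 16.05
position: [0.4497, -0.0777, 0.0751]
ee_rot: [0.001, 0.721, 0.693, 0.0]
contact_force: [-0.5, 0.1, 7.0]
width: 0.0352
gripper_force: 60.2
```

send_rows(
  increments=[
    {"gripper": 1,"linear": [0,0,0.004],"delta_rot": [0,0,0]},
    {"gripper": 1,"linear": [0,0,0.015],"delta_rot": [0,0,0]},
    {"gripper": 1,"linear": [0,0,0.035],"delta_rot": [0,0,0]},
    {"gripper": 1,"linear": [0,0,0.055],"delta_rot": [0,0,0]},
    {"gripper": 1,"linear": [0,0.01,0.065],"delta_rot": [0,0,0]},
    {"gripper": 1,"linear": [-0.002,0.03,0.07],"delta_rot": [0,0,0]},
    {"gripper": 1,"linear": [-0.004,0.06,0.07],"delta_rot": [0,0,0]},
    {"gripper": 1,"linear": [-0.006,0.0915,0.07],"delta_rot": [0,0,0]},
  ],
)

```text
clock: 16.85
position: [0.4424, 0.0154, 0.1443]
ee_rot: [-0.0, 0.722, 0.692, 0.0]
contact_force: [0.3, -0.2, -3.6]
width: 0.035
gripper_force: 60.5
```

send_rows(
  increments=[
    {"gripper": 1,"linear": [-0.003,0.04,0],"delta_rot": [0,0,0]},
    {"gripper": 1,"linear": [-0.006,0.083,0],"delta_rot": [0,0,0]},
    {"gripper": 1,"linear": [-0.009,0.126,0],"delta_rot": [0,0,0]},
    {"gripper": 1,"linear": [-0.013,0.168,0],"delta_rot": [0,0,0]},
    {"gripper": 1,"linear": [-0.016,0.208,0],"delta_rot": [0,0,0]},
    {"gripper": 1,"linear": [-0.018,0.237,0],"delta_rot": [0,0,0]},
    {"gripper": 1,"linear": [-0.02,0.254,0],"delta_rot": [0,0,0]},
    {"gripper": 1,"linear": [-0.02,0.26,0],"delta_rot": [0,0,0]},
  ],
)

```text
clock: 17.65
position: [0.4216, 0.2761, 0.1439]
ee_rot: [-0.001, 0.72, 0.694, -0.0]
contact_force: [-0.2, -0.1, -3.4]
width: 0.0351
gripper_force: 60.4
```

send_rows(
  increments=[
    {"gripper": 1,"linear": [0,0,-0.015],"delta_rot": [0,0,0]},
    {"gripper": 1,"linear": [0,0,-0.035],"delta_rot": [0,0,0]},
    {"gripper": 1,"linear": [0,0,-0.055],"delta_rot": [0,0,0]},
    {"gripper": 1,"linear": [0,0,-0.067],"delta_rot": [0,0,0]},
    {"gripper": 1,"linear": [0,0,-0.071],"delta_rot": [0,0,0]},
    {"gripper": 1,"linear": [0,0,-0.073],"delta_rot": [0,0,0]},
    {"gripper": 1,"linear": [0,0,-0.074],"delta_rot": [0,0,0]},
    {"gripper": 1,"linear": [0,0,-0.074],"delta_rot": [0,0,0]},
  ],
)

```text
clock: 18.45
position: [0.4236, 0.2743, 0.0709]
ee_rot: [0.0, 0.721, 0.693, 0.001]
contact_force: [-0.6, 0.1, -2.3]
width: 0.0349
gripper_force: 60.3
```

send_rows(
  increments=[
    {"gripper": 1,"linear": [0,0,-0.0005],"delta_rot": [0,0,0]},
    {"gripper": 1,"linear": [0,0,-0.001],"delta_rot": [0,0,0]},
    {"gripper": 1,"linear": [0,0,-0.001],"delta_rot": [0,0,0]},
  ],
)

```text
clock: 18.75
position: [0.4235, 0.2743, 0.0701]
ee_rot: [0.0, 0.721, 0.693, 0.001]
contact_force: [-1.7, 0.1, 3.7]
width: 0.0347
gripper_force: 61.1
```

send_rows(
  increments=[
    {"gripper": 0.0,"linear": [0,0,0],"delta_rot": [0,0,0]},
    {"gripper": -0.3,"linear": [0,0,0],"delta_rot": [0,0,0]},
    {"gripper": -1,"linear": [0,0,0],"delta_rot": [0,0,0]},
    {"gripper": -1,"linear": [0,0,0],"delta_rot": [0,0,0]},
    {"gripper": -1,"linear": [0,0,0.02],"delta_rot": [0,0,0]},
    {"gripper": -1,"linear": [0,0,0.06],"delta_rot": [0,0,0]},
    {"gripper": -1,"linear": [0,0,0.1],"delta_rot": [0,0,0]},
    {"gripper": -1,"linear": [0,0,0.14],"delta_rot": [0,0,0]},
  ],
  newtons=30,
)

```text
clock: 19.55
position: [0.4227, 0.2739, 0.2105]
ee_rot: [-0.0, 0.721, 0.693, -0.0]
contact_force: [0.5, 0.5, 0.2]
width: 0.0854
gripper_force: 0.0
```

send_rows(
  increments=[
    {"gripper": -0.2,"linear": [0.01,-0.035,0],"delta_rot": [0,0,-0.058]},
    {"gripper": -0.2,"linear": [0.022,-0.073,0],"delta_rot": [0,0,-0.058]},
    {"gripper": -0.2,"linear": [0.034,-0.112,0],"delta_rot": [0,0,-0.058]},
    {"gripper": -0.2,"linear": [0.046,-0.151,0],"delta_rot": [0,0,-0.058]},
    {"gripper": -0.2,"linear": [0.058,-0.19,0],"delta_rot": [0,0,-0.058]},
    {"gripper": -0.2,"linear": [0.07,-0.23,0],"delta_rot": [0,0,-0.058]},
    {"gripper": -0.2,"linear": [0.08,-0.265,0],"delta_rot": [0,0,-0.058]},
    {"gripper": -0.2,"linear": [0.088,-0.2935,0],"delta_rot": [0,0,-0.058]},
  ],
)

```text
clock: 20.35
position: [0.5114, -0.0216, 0.2091]
ee_rot: [0.0, 0.741, 0.671, -0.0]
contact_force: [0.5, -0.3, 0.2]
width: 0.0512
gripper_force: 0.0
```

Run:
```python
from h import *
s=cam("side"); t=cam("top"); print(get_state()["position"])
c=cv2.resize(s["pixels"][60:300,160:345],None,fx=2.5,fy=2.5); cv2.imwrite("pics/s3.png",c)
C=lambda a:((np.array(a,float)+.5)/5-.5)+[240,180]
print(back(t,C([[86,214],[528,257],[307,235.5],[307,237.5]]),.038))
```

```text
[ 0.51213566 -0.02298033  0.20893531]
[[ 0.52010701  0.0752948   0.038     ]
 [ 0.50182487 -0.11452371  0.038     ]
 [ 0.51099692 -0.01958975  0.038     ]
 [ 0.51013167 -0.01958674  0.038     ]]
```

View pics/s3.png

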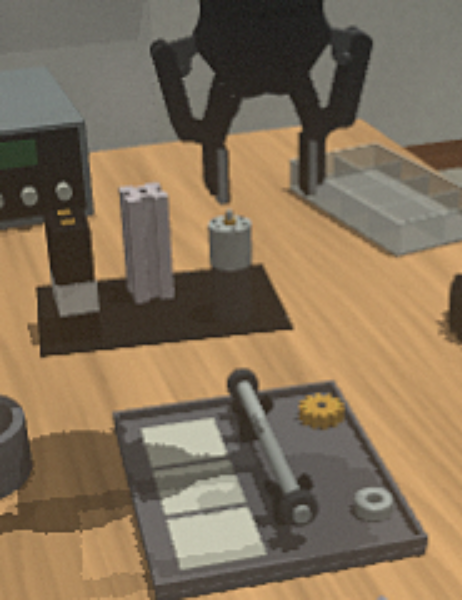

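All three parts stand upright on the mat, at about crop (72,260), (147,245) and (230,245). The axle measures 191 mm long with its middle at (0.5105, −0.0195). I'll descend on it now.

send_rows(
  increments=[
    {"gripper": -0.2,"linear": [0,0,-0.02],"delta_rot": [0,0,0]},
    {"gripper": -0.2,"linear": [0,0,-0.055],"delta_rot": [0,0,0]},
    {"gripper": -0.2,"linear": [0,0,-0.095],"delta_rot": [0,0,0]},
    {"gripper": -0.2,"linear": [0,0,-0.13],"delta_rot": [0,0,0]},
    {"gripper": -0.2,"linear": [0,0,-0.16],"delta_rot": [0,0,0]},
    {"gripper": -0.2,"linear": [0,0,-0.18],"delta_rot": [0,0,0]},
    {"gripper": -0.2,"linear": [0,0,-0.187],"delta_rot": [0,0,0]},
    {"gripper": -0.2,"linear": [0,0,-0.189],"delta_rot": [0,0,0]},
  ],
)

```text
clock: 21.25
position: [0.5105, -0.0188, 0.0197]
ee_rot: [-0.001, 0.741, 0.672, -0.0]
contact_force: [-0.0, -0.0, 0.0]
width: 0.0513
gripper_force: 0.0
```

send_rows(
  increments=[
    {"gripper": -0.2,"linear": [0,0,0],"delta_rot": [0,0,0]},
    {"gripper": 0.2,"linear": [0,0,0],"delta_rot": [0,0,0]},
    {"gripper": 0.4,"linear": [0,0,0],"delta_rot": [0,0,0]},
    {"gripper": 0.6,"linear": [0,0,0],"delta_rot": [0,0,0]},
    {"gripper": 0.8,"linear": [0,0,0],"delta_rot": [0,0,0]},
    {"gripper": 1,"linear": [0,0,0],"delta_rot": [0,0,0]},
    {"gripper": 1,"linear": [0,0,0],"delta_rot": [0,0,0]},
    {"gripper": 1,"linear": [0,0,0],"delta_rot": [0,0,0]},
  ],
  newtons=40,
)

```text
clock: 22.05
position: [0.5117, -0.0196, 0.0208]
ee_rot: [0.001, 0.741, 0.672, 0.0]
contact_force: [-0.3, -0.3, 4.7]
width: 0.0064
gripper_force: 34.5
```

send_rows(
  increments=[
    {"gripper": 1,"linear": [0,0,0],"delta_rot": [0,0,0]},
    {"gripper": 1,"linear": [0,0,0],"delta_rot": [0,0,0]},
  ],
)

```text
clock: 22.25
position: [0.5116, -0.0196, 0.0207]
ee_rot: [0.001, 0.741, 0.672, 0.0]
contact_force: [0.1, -0.3, 6.0]
width: 0.0062
gripper_force: 34.6
```

Run:
```python
from h import *
s=cam("side"); t=cam("top"); print(get_state())
c=cv2.resize(s["pixels"][170:300,200:320],None,fx=4.5,fy=4.5,interpolation=cv2.INTER_CUBIC); cv2.imwrite("pics/s4.png",c)
```

```text
{'clock': 22.35, 'qpos': array([-1.74185775e-01,  3.66484947e-01,  1.91090961e+00,  2.21697865e-05,
        8.62642311e-01, -7.61688413e-02]), 'qd': array([ 0.00117085, -0.00195308,  0.00020592,  0.00081887,  0.00103733,
        0.00132823]), 'effort': array([-5.40658319e-02, -3.69285643e+01, -1.55958652e+01, -5.40979451e-02,
        9.20896372e-02, -1.14639971e-02]), 'position': array([ 0.51165793, -0.01956309,  0.02074578]), 'ee_rot': array([6.09255699e-04, 7.40902738e-01, 6.71611887e-01, 4.83728843e-04]), 'contact_force': array([0.83539052, 0.23630271, 5.72491257]), 'moment': array([ 0.00768253,  0.00921923, -0.05537533]), 'gripper_force': 34.55449104309082, 'width': 0.006508809748186246}
```

View pics/s4.png

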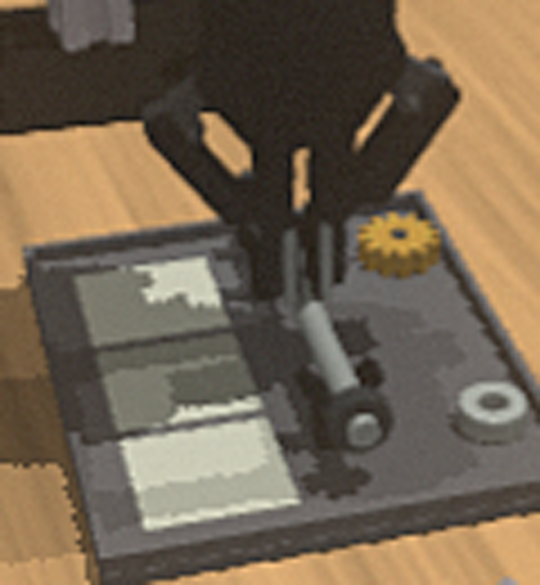

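The bar looks to be between the pads. I'll lift it and check that it holds.

send_rows(
  increments=[
    {"gripper": 1,"linear": [0,0,0.002],"delta_rot": [0,0,0]},
    {"gripper": 1,"linear": [0,0,0.006],"delta_rot": [0,0,0]},
    {"gripper": 1,"linear": [0,0,0.015],"delta_rot": [0,0,0]},
    {"gripper": 1,"linear": [0,0,0.03],"delta_rot": [0,0,0]},
    {"gripper": 1,"linear": [0,0,0.05],"delta_rot": [0,0,0]},
    {"gripper": 1,"linear": [0,0,0.07],"delta_rot": [0,0,0]},
    {"gripper": 1,"linear": [0,0,0.085],"delta_rot": [0,0,0]},
    {"gripper": 1,"linear": [0,0,0.09],"delta_rot": [0,0,0]},
  ],
  newtons=60,
)

```text
clock: 23.15
position: [0.5117, -0.0196, 0.1117]
ee_rot: [0.001, 0.741, 0.672, 0.001]
contact_force: [0.1, 0.2, -0.8]
width: 0.0001
gripper_force: 0.0
```

send_rows(
  increments=[
    {"gripper": 1,"linear": [0,0,0],"delta_rot": [0,0,0]},
    {"gripper": 1,"linear": [0,0,0],"delta_rot": [0,0,0]},
  ],
)

```text
clock: 23.35
position: [0.5102, -0.0193, 0.1095]
ee_rot: [-0.001, 0.741, 0.672, -0.0]
contact_force: [-0.8, -0.9, 0.3]
width: -0.0003
gripper_force: 0.0
```

Run:
```python
from h import *
s=cam("side"); t=cam("top"); print(get_state()["position"])
c=cv2.resize(s["pixels"][130:290,190:320],None,fx=3.5,fy=3.5,interpolation=cv2.INTER_CUBIC)
u=cv2.resize(t["pixels"][180:290,245:360],None,fx=3.0,fy=3.0,interpolation=cv2.INTER_CUBIC)
o=np.zeros((560,800,3),'uint8'); o[:c.shape[0],:c.shape[1]]=c; o[:u.shape[0],455:455+u.shape[1]]=u; cv2.imwrite("pics/s5.png",o)
```

```text
[ 0.51012255 -0.01929882  0.10921812]
```

View pics/s5.png

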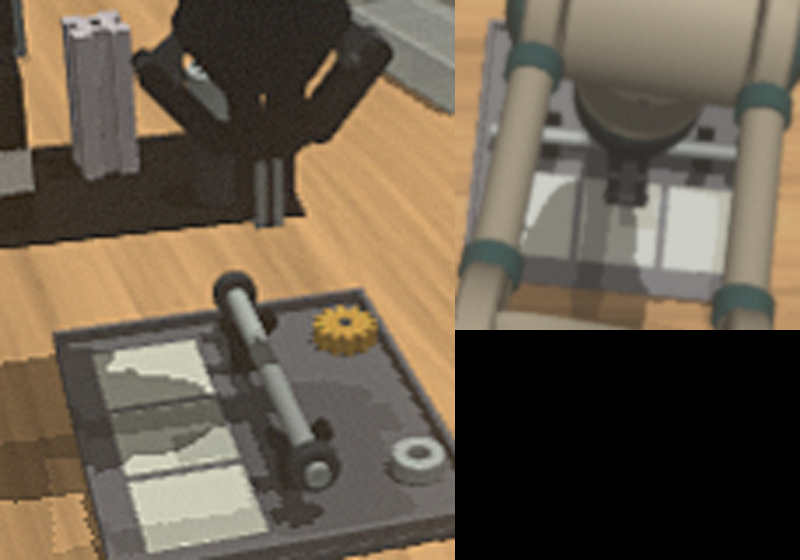

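The bar slipped out of the grip, so the axle is still in its V-rests. I'll check the tip height against the projection.

Run:
```python
from h import *
s=cam("side"); p=get_state()["position"];print(p)
print("TCP",proj(s,[p,p+[0,0,.01],p+[0,0,.019]]))
print("axle mid/ends",proj(s,[[.511,-.0195,.038],[.5018,-.1145,.038],[.520,.0755,.038]]))
np.save("pics/s6.npy",s["pixels"])
crop(s,215,165,90,90,6,"pics/s6.png")
```

```text
[ 0.51023884 -0.01930903  0.10925863]
TCP [[265.86754303 202.23457397]
 [265.79128158 197.3213815 ]
 [265.72189696 192.84488562]]
axle mid/ends [[266.80492605 235.44929309]
 [280.8154653  265.88322919]
 [255.18563316 210.40398439]]
```

View pics/s6.png

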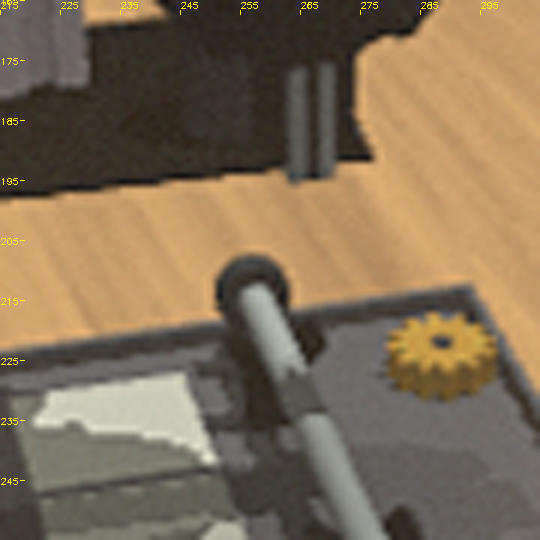

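The projection puts the TCP at row 202, but the visible fingertips end near row 195, so the pads end about 15 mm higher than I had assumed. The axle hasn't moved. I'll go deeper, watching the force.

send_rows(
  increments=[
    {"gripper": -0.1,"linear": [0,0,0],"delta_rot": [0,0,0]},
    {"gripper": -0.1,"linear": [0,0,0],"delta_rot": [0,0,0]},
    {"gripper": -0.1,"linear": [0,0,-0.01],"delta_rot": [0,0,0]},
    {"gripper": -0.1,"linear": [0,0,-0.04],"delta_rot": [0,0,0]},
    {"gripper": -0.1,"linear": [0,0,-0.07],"delta_rot": [0,0,0]},
    {"gripper": -0.1,"linear": [0,0,-0.088],"delta_rot": [0,0,0]},
    {"gripper": -0.1,"linear": [0,0,-0.096],"delta_rot": [0,0,0]},
    {"gripper": -0.1,"linear": [0,0,-0.098],"delta_rot": [0,0,0]},
  ],
)

```text
clock: 24.3
position: [0.5102, -0.0193, 0.0111]
ee_rot: [-0.001, 0.741, 0.672, -0.001]
contact_force: [0.3, 0.1, 0.8]
width: 0.0469
gripper_force: 0.0
```

send_rows(
  increments=[
    {"gripper": -0.1,"linear": [0,0,-0.001],"delta_rot": [0,0,0]},
    {"gripper": -0.1,"linear": [0,0,-0.002],"delta_rot": [0,0,0]},
  ],
)

```text
clock: 24.5
position: [0.5119, -0.0196, 0.011]
ee_rot: [0.001, 0.741, 0.672, 0.001]
contact_force: [0.4, -0.1, 0.0]
width: 0.047
gripper_force: 0.0
```

send_rows(
  increments=[
    {"gripper": -0.1,"linear": [0,0,-0.001],"delta_rot": [0,0,0]},
    {"gripper": -0.1,"linear": [0,0,-0.002],"delta_rot": [0,0,0]},
  ],
)

```text
clock: 24.7
position: [0.5115, -0.0195, 0.0088]
ee_rot: [0.001, 0.741, 0.672, 0.0]
contact_force: [0.6, -0.3, -0.4]
width: 0.0467
gripper_force: 0.0
```

send_rows(
  increments=[
    {"gripper": 0.1,"linear": [0,0,0],"delta_rot": [0,0,0]},
    {"gripper": 0.3,"linear": [0,0,0],"delta_rot": [0,0,0]},
    {"gripper": 0.5,"linear": [0,0,0],"delta_rot": [0,0,0]},
    {"gripper": 0.6,"linear": [0,0,0],"delta_rot": [0,0,0]},
    {"gripper": 0.8,"linear": [0,0,0],"delta_rot": [0,0,0]},
    {"gripper": 1,"linear": [0,0,0],"delta_rot": [0,0,0]},
    {"gripper": 1,"linear": [0,0,0],"delta_rot": [0,0,0]},
    {"gripper": 1,"linear": [0,0,0],"delta_rot": [0,0,0]},
  ],
  newtons=40,
)

```text
clock: 25.5
position: [0.5117, -0.0195, 0.0084]
ee_rot: [0.001, 0.741, 0.672, 0.0]
contact_force: [1.8, -0.1, 1.6]
width: 0.0101
gripper_force: 39.0
```

send_rows(
  increments=[
    {"gripper": 1,"linear": [0,0,0],"delta_rot": [0,0,0]},
    {"gripper": 1,"linear": [0,0,0],"delta_rot": [0,0,0]},
    {"gripper": 1,"linear": [0,0,0.002],"delta_rot": [0,0,0]},
    {"gripper": 1,"linear": [0,0,0.005],"delta_rot": [0,0,0]},
    {"gripper": 1,"linear": [0,0,0.01],"delta_rot": [0,0,0]},
    {"gripper": 1,"linear": [0,0,0.01],"delta_rot": [0,0,0]},
  ],
  newtons=70,
)

```text
clock: 26.1
position: [0.5108, -0.0194, 0.0186]
ee_rot: [0.0, 0.741, 0.672, -0.0]
contact_force: [0.2, 0.3, -1.9]
width: 0.0095
gripper_force: 68.3
```

The axle is held: about 1.9 N of weight and a stable width. I'll carry it to the stand.

send_rows(
  increments=[
    {"gripper": 1,"linear": [0,0,0.01],"delta_rot": [0,0,0]},
    {"gripper": 1,"linear": [0,0,0.03],"delta_rot": [0,0,0]},
    {"gripper": 1,"linear": [0,0,0.05],"delta_rot": [0,0,0]},
    {"gripper": 1,"linear": [0,0,0.07],"delta_rot": [0,0,0]},
    {"gripper": 1,"linear": [-0.001,-0.008,0.08],"delta_rot": [0,0,0]},
    {"gripper": 1,"linear": [-0.004,-0.028,0.08],"delta_rot": [0,0,0]},
    {"gripper": 1,"linear": [-0.008,-0.056,0.08],"delta_rot": [0,0,0.01]},
    {"gripper": 1,"linear": [-0.012,-0.088,0.08],"delta_rot": [0,0,0.022]},
  ],
)

```text
clock: 26.9
position: [0.4983, -0.1081, 0.0984]
ee_rot: [-0.0, 0.733, 0.68, -0.0]
contact_force: [0.5, 0.4, -1.1]
width: 0.0092
gripper_force: 68.4
```

send_rows(
  increments=[
    {"gripper": 1,"linear": [-0.004,-0.035,0],"delta_rot": [0,0,0]},
    {"gripper": 1,"linear": [-0.009,-0.07,0],"delta_rot": [0,0,0]},
    {"gripper": 1,"linear": [-0.014,-0.105,0],"delta_rot": [0,0,0]},
    {"gripper": 1,"linear": [-0.019,-0.14,0],"delta_rot": [0,0,0]},
    {"gripper": 1,"linear": [-0.023,-0.17,0],"delta_rot": [0,0,0]},
    {"gripper": 1,"linear": [-0.026,-0.19,0],"delta_rot": [0,0,0]},
    {"gripper": 1,"linear": [-0.0275,-0.198,0],"delta_rot": [0,0,0]},
    {"gripper": 1,"linear": [-0.0275,-0.2,0],"delta_rot": [0,0,0]},
  ],
)

```text
clock: 27.7
position: [0.4707, -0.3081, 0.0979]
ee_rot: [-0.0, 0.734, 0.679, -0.0]
contact_force: [-0.1, 0.5, -1.1]
width: 0.0093
gripper_force: 68.4
```

send_rows(
  increments=[
    {"gripper": 1,"linear": [0,0,0],"delta_rot": [0,0,0]},
    {"gripper": 1,"linear": [0,0,0],"delta_rot": [0,0,0]},
    {"gripper": 1,"linear": [0,0,0],"delta_rot": [0,0,0]},
  ],
)

```text
clock: 28.0
position: [0.4716, -0.3063, 0.0983]
ee_rot: [-0.0, 0.733, 0.68, 0.0]
contact_force: [-0.4, 0.2, -1.5]
width: 0.0091
gripper_force: 68.4
```

Run:
```python
from h import *
s=cam("side"); st=get_state(); p=st["position"];print(p,st["ee_rot"],st["width"])
crop(s,240,235,130,185,3,"pics/s7.png")
```

```text
[ 0.47162436 -0.30644636  0.09830578] [-9.57779034e-05  7.33027042e-01  6.80199485e-01  8.83154464e-05] 0.009341815378187443
```

View pics/s7.png

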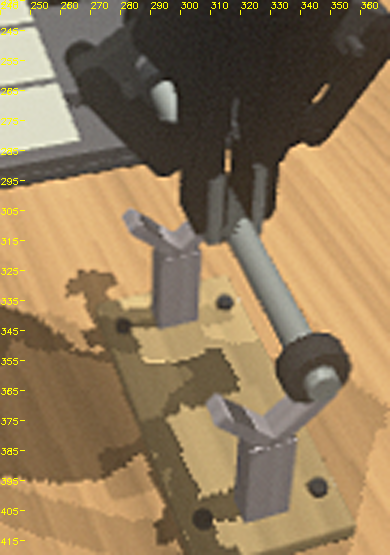

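Run:
```python
from h import *
s=cam("side")
print(proj(s,[[.4644,-.4012,z] for z in (.122,.128,.134)]), "seen ~(346.5,361.5)")
```

```text
[[348.16644979 367.84018078]
 [348.68113649 363.98997606]
 [349.20233057 360.08155998]] seen ~(346.5,361.5)
```

send_rows(
  increments=[
    {"gripper": 1,"linear": [0,0,-0.015],"delta_rot": [0,0,0]},
    {"gripper": 1,"linear": [0,0,-0.03],"delta_rot": [0,0,0]},
    {"gripper": 1,"linear": [0,0,-0.04],"delta_rot": [0,0,0]},
    {"gripper": 1,"linear": [0,0,-0.047],"delta_rot": [0,0,0]},
    {"gripper": 1,"linear": [0,0,-0.05],"delta_rot": [0,0,0]},
    {"gripper": 1,"linear": [0,0,-0.052],"delta_rot": [0,0,0]},
    {"gripper": 1,"linear": [0,0,-0.054],"delta_rot": [0,0,0]},
    {"gripper": 1,"linear": [0,0,-0.054],"delta_rot": [0,0,0]},
  ],
)

```text
clock: 28.9
position: [0.4716, -0.3075, 0.0444]
ee_rot: [0.0, 0.733, 0.68, 0.0]
contact_force: [0.1, -0.2, -3.2]
width: 0.0091
gripper_force: 68.4
```

send_rows(
  increments=[
    {"gripper": 1,"linear": [0,0,-0.001],"delta_rot": [0,0,0]},
    {"gripper": 1,"linear": [0,0,-0.002],"delta_rot": [0,0,0]},
    {"gripper": 1,"linear": [0,0,-0.003],"delta_rot": [0,0,0]},
    {"gripper": 1,"linear": [0,0,-0.004],"delta_rot": [0,0,0]},
    {"gripper": 1,"linear": [0,0,-0.004],"delta_rot": [0,0,0]},
  ],
)

```text
clock: 29.4
position: [0.4714, -0.3074, 0.0401]
ee_rot: [-0.0, 0.733, 0.68, 0.0]
contact_force: [-0.1, 0.4, -2.3]
width: 0.0088
gripper_force: 68.4
```

send_rows(
  increments=[
    {"gripper": 1,"linear": [0,0,-0.0005],"delta_rot": [0,0,0]},
    {"gripper": 1,"linear": [0,0,-0.001],"delta_rot": [0,0,0]},
    {"gripper": 1,"linear": [0,0,-0.001],"delta_rot": [0,0,0]},
  ],
)

```text
clock: 29.7
position: [0.4715, -0.3075, 0.0393]
ee_rot: [0.0, 0.733, 0.68, 0.0]
contact_force: [-0.6, -1.0, -2.0]
width: 0.0087
gripper_force: 68.4
```

Run:
```python
from h import *
t=cam("top");print(get_state()["contact_force"])
cv2.imwrite("pics/t8.png",t["pixels"]);s=cam("side");cv2.imwrite("pics/s8f.png",s["pixels"])
u=cv2.resize(t["pixels"][215:280,375:490],None,fx=4,fy=4,interpolation=cv2.INTER_CUBIC)
c=cv2.resize(s["pixels"][260:420,240:370],None,fx=2.5,fy=2.5,interpolation=cv2.INTER_CUBIC)
o=np.zeros((400,790,3),'uint8');o[:u.shape[0],:u.shape[1]]=u;o[:c.shape[0],462:462+c.shape[1]]=c;cv2.imwrite("pics/s8.png",o)
```

```text
[ 0.06491333 -0.0628393   0.06189062]
```

View pics/s8.png

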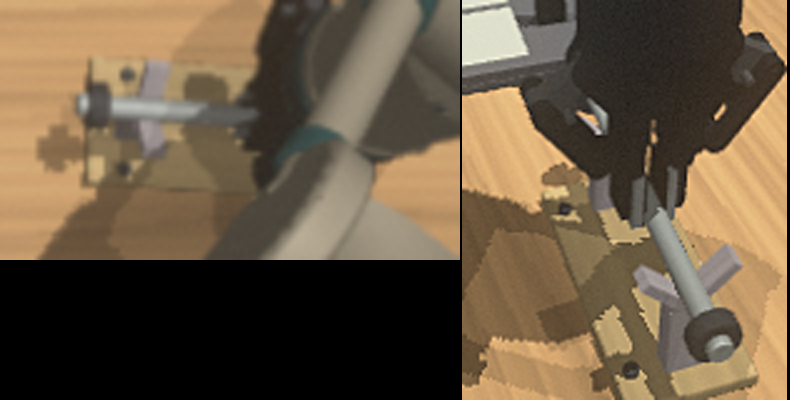

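Run:
```python
from h import *
t=cam("top");s=cam("side")
T=lambda a:(np.array(a,float)+.5)/4-.5+[375,215]
S=lambda a:(np.array(a,float)-[462,0]+.5)/2.5-.5+[240,260]
def L(p,c=(.4705,-.3074,-.0757)):
    d=p[:,:2]-c[:2]; return np.round(np.c_[d[:,0]*np.cos(c[2])+d[:,1]*np.sin(c[2]),-d[:,0]*np.sin(c[2])+d[:,1]*np.cos(c[2])],4)
print("left end",L(back(t,T([[76,104]]),.0685)),"hub span",L(back(t,T([[85,105],[108,106]]),.0815)))
print("post L at tips (outer,inner)",L(back(t,T([[143,64],[170,64],[143,155],[165,155]]),.081)))
print("near end side",proj(s,[[.4705-.00715,-.3074-.0947,.0685]]),S([[718,347]]), "1mm y:",proj(s,[[.4705-.00715,-.3064-.0947,.0685]]))
```

```text
left end [[0.0001 0.0954]] hub span [[-0.0017  0.0933]
 [-0.0013  0.0813]]
post L at tips (outer,inner) [[ 0.022   0.0638]
 [ 0.0231  0.0496]
 [-0.0253  0.0618]
 [-0.0244  0.0503]]
near end side [[343.3924907  400.72235336]] [[342.1 398.5]] 1mm y: [[342.96646422 399.99818336]]
```

The axle sits in the notches and is centred to about 1 mm. I'll seat it and release.

send_rows(
  increments=[
    {"gripper": 1,"linear": [0,0,-0.0005],"delta_rot": [0,0,0]},
    {"gripper": 0.7,"linear": [0,0,-0.0005],"delta_rot": [0,0,0]},
    {"gripper": 0.6,"linear": [0,0,-0.0005],"delta_rot": [0,0,0]},
    {"gripper": 0.4,"linear": [0,0,-0.0005],"delta_rot": [0,0,0]},
    {"gripper": 0,"linear": [0,0,-0.0005],"delta_rot": [0,0,0]},
    {"gripper": -0.2,"linear": [0,0,-0.0005],"delta_rot": [0,0,0]},
    {"gripper": -0.2,"linear": [0,0,-0.0005],"delta_rot": [0,0,0]},
  ],
  newtons=30,
)

```text
clock: 30.6
position: [0.4715, -0.3074, 0.0387]
ee_rot: [0.0, 0.733, 0.68, 0.0]
contact_force: [0.5, 0.0, 0.3]
width: 0.0511
gripper_force: 0.0
```

send_rows(
  increments=[
    {"gripper": -0.2,"linear": [0,0,0.005],"delta_rot": [0,0,0]},
    {"gripper": -0.2,"linear": [0,0,0.02],"delta_rot": [0,0,0]},
    {"gripper": -0.2,"linear": [0,0,0.05],"delta_rot": [0,0,0]},
    {"gripper": -0.2,"linear": [0,0,0.09],"delta_rot": [0,0,0]},
    {"gripper": -0.2,"linear": [0,0,0.13],"delta_rot": [0,0,0]},
    {"gripper": -0.2,"linear": [0,0,0.16],"delta_rot": [0,0,0]},
    {"gripper": -0.2,"linear": [0,0,0.1705],"delta_rot": [0,0,0]},
    {"gripper": -0.2,"linear": [0,0,0.1705],"delta_rot": [0,0,0]},
  ],
)

```text
clock: 31.4
position: [0.4721, -0.308, 0.2109]
ee_rot: [0.002, 0.733, 0.68, 0.0]
contact_force: [-0.5, -0.1, -1.3]
width: 0.0514
gripper_force: 0.0
```

send_rows(
  increments=[
    {"gripper": -1,"linear": [-0.003,0.035,0],"delta_rot": [0,0,0.036]},
    {"gripper": -1,"linear": [-0.006,0.075,0],"delta_rot": [0,0,0.036]},
    {"gripper": -1,"linear": [-0.01,0.117,0],"delta_rot": [0,0,0.036]},
    {"gripper": -1,"linear": [-0.013,0.16,0],"delta_rot": [0,0,0.036]},
    {"gripper": -1,"linear": [-0.017,0.203,0],"delta_rot": [0,0,0.036]},
    {"gripper": -1,"linear": [-0.02,0.246,0],"delta_rot": [0,0,0.036]},
    {"gripper": -1,"linear": [-0.024,0.289,0],"delta_rot": [0,0,0.036]},
    {"gripper": -1,"linear": [-0.0285,0.3315,0],"delta_rot": [0,0,0.036]},
  ],
)

```text
clock: 32.2
position: [0.4411, 0.0258, 0.207]
ee_rot: [-0.002, 0.721, 0.693, -0.001]
contact_force: [1.1, 0.5, -0.3]
width: 0.0855
gripper_force: 0.0
```

send_rows(
  increments=[
    {"gripper": -1,"linear": [-0.003,0.043,0],"delta_rot": [0,0,0]},
    {"gripper": -1,"linear": [-0.007,0.086,0],"delta_rot": [0,0,0]},
    {"gripper": -1,"linear": [-0.01,0.129,0],"delta_rot": [0,0,0]},
    {"gripper": -1,"linear": [-0.014,0.172,0],"delta_rot": [0,0,0]},
    {"gripper": -1,"linear": [-0.017,0.21,0],"delta_rot": [0,0,0]},
    {"gripper": -1,"linear": [-0.019,0.235,0],"delta_rot": [0,0,0]},
    {"gripper": -1,"linear": [-0.02,0.25,0],"delta_rot": [0,0,0]},
    {"gripper": -1,"linear": [-0.02,0.25,0],"delta_rot": [0,0,0]},
  ],
)

```text
clock: 33.0
position: [0.4221, 0.2749, 0.2075]
ee_rot: [-0.001, 0.72, 0.694, -0.001]
contact_force: [0.2, -0.4, -0.1]
width: 0.0854
gripper_force: 0.0
```

Run:
```python
from h import *
t=cam("top");s=cam("side");print(get_state()["position"])
u=cv2.resize(t["pixels"][222:275,375:490],None,fx=6,fy=6,interpolation=cv2.INTER_CUBIC)
c=cv2.resize(s["pixels"][285:420,262:375],None,fx=2,fy=2,interpolation=cv2.INTER_CUBIC)
o=np.zeros((600,700,3),'uint8');o[:u.shape[0],:u.shape[1]]=u;o[325:325+c.shape[0],:c.shape[1]]=c[:275];cv2.imwrite("pics/s9.png",o)
```

```text
[0.42252157 0.27298248 0.20817739]
```

View pics/s9.png

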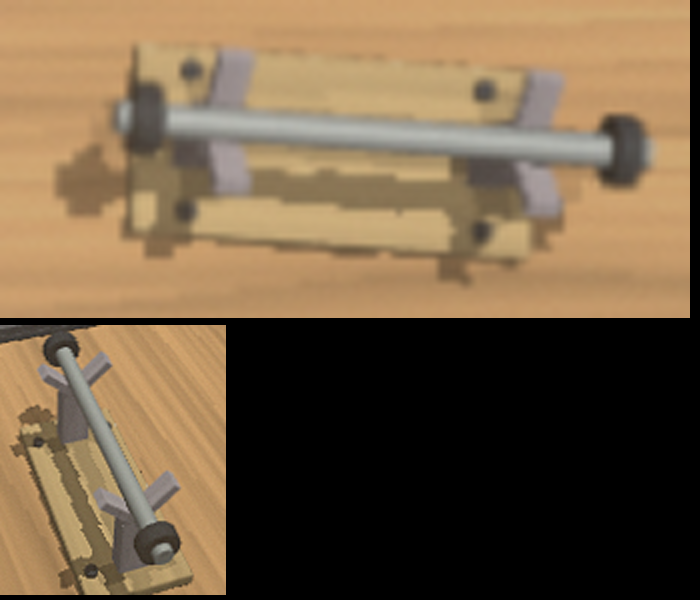

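The axle rests in both notches and is centred. Bar ends are at crop x 117 and 652, and the posts sit at about 234 and 544 once parallax is allowed for. Next I'll return the battery, reversing its exact moves.

send_rows(
  increments=[
    {"gripper": -1,"linear": [0,0,0],"delta_rot": [0,0,0]},
    {"gripper": -1,"linear": [0,0,-0.03],"delta_rot": [0,0,0]},
    {"gripper": -1,"linear": [0,0,-0.065],"delta_rot": [0,0,0]},
    {"gripper": -1,"linear": [0,0,-0.1],"delta_rot": [0,0,0]},
    {"gripper": -1,"linear": [0,0,-0.125],"delta_rot": [0,0,0]},
    {"gripper": -1,"linear": [0,0,-0.138],"delta_rot": [0,0,0]},
    {"gripper": -1,"linear": [0,0,-0.14],"delta_rot": [0,0,0]},
    {"gripper": -1,"linear": [0,0,-0.14],"delta_rot": [0,0,0]},
  ],
)

```text
clock: 33.9
position: [0.4233, 0.2732, 0.0694]
ee_rot: [0.0, 0.722, 0.692, -0.0]
contact_force: [-0.1, -0.2, 0.9]
width: 0.0853
gripper_force: 0.0
```

send_rows(
  increments=[
    {"gripper": -0.3,"linear": [0,0,0],"delta_rot": [0,0,0]},
    {"gripper": -0.1,"linear": [0,0,0],"delta_rot": [0,0,0]},
    {"gripper": 0,"linear": [0,0,0],"delta_rot": [0,0,0]},
    {"gripper": 0.1,"linear": [0,0,0],"delta_rot": [0,0,0]},
    {"gripper": 0.2,"linear": [0,0,0],"delta_rot": [0,0,0]},
    {"gripper": 0.4,"linear": [0,0,0],"delta_rot": [0,0,0]},
    {"gripper": 1,"linear": [0,0,0],"delta_rot": [0,0,0]},
    {"gripper": 1,"linear": [0,0,0],"delta_rot": [0,0,0]},
  ],
  newtons=30,
)

```text
clock: 34.7
position: [0.4234, 0.2743, 0.0698]
ee_rot: [0.0, 0.721, 0.693, 0.001]
contact_force: [-0.3, -0.7, 6.1]
width: 0.0354
gripper_force: 31.1
```

send_rows(
  increments=[
    {"gripper": 1,"linear": [0,0,0],"delta_rot": [0,0,0]},
    {"gripper": 1,"linear": [0,0,0.004],"delta_rot": [0,0,0]},
    {"gripper": 1,"linear": [0,0,0.015],"delta_rot": [0,0,0]},
    {"gripper": 1,"linear": [0,0,0.035],"delta_rot": [0,0,0]},
    {"gripper": 1,"linear": [0,0,0.055],"delta_rot": [0,0,0]},
    {"gripper": 1,"linear": [0.001,-0.012,0.07],"delta_rot": [0,0,0]},
    {"gripper": 1,"linear": [0.003,-0.035,0.075],"delta_rot": [0,0,0]},
    {"gripper": 1,"linear": [0.006,-0.0715,0.075],"delta_rot": [0,0,0]},
  ],
  newtons=60,
)

```text
clock: 35.5
position: [0.4296, 0.2033, 0.1455]
ee_rot: [0.0, 0.72, 0.694, 0.001]
contact_force: [0.9, -1.0, -2.2]
width: 0.0349
gripper_force: 60.4
```

send_rows(
  increments=[
    {"gripper": 1,"linear": [0.003,-0.04,0],"delta_rot": [0,0,0]},
    {"gripper": 1,"linear": [0.006,-0.083,0],"delta_rot": [0,0,0]},
    {"gripper": 1,"linear": [0.01,-0.126,0],"delta_rot": [0,0,0]},
    {"gripper": 1,"linear": [0.013,-0.169,0],"delta_rot": [0,0,0]},
    {"gripper": 1,"linear": [0.016,-0.212,0],"delta_rot": [0,0,0]},
    {"gripper": 1,"linear": [0.018,-0.25,0],"delta_rot": [0,0,0]},
    {"gripper": 1,"linear": [0.02,-0.273,0],"delta_rot": [0,0,0]},
    {"gripper": 1,"linear": [0.02,-0.28,0],"delta_rot": [0,0,0]},
  ],
)

```text
clock: 36.3
position: [0.4491, -0.0798, 0.1444]
ee_rot: [0.0, 0.722, 0.692, -0.0]
contact_force: [-0.5, 0.7, -1.8]
width: 0.035
gripper_force: 60.3
```

send_rows(
  increments=[
    {"gripper": 1,"linear": [0,0,0],"delta_rot": [0,0,0]},
    {"gripper": 1,"linear": [0,0,-0.02],"delta_rot": [0,0,0]},
    {"gripper": 1,"linear": [0,0,-0.04],"delta_rot": [0,0,0]},
    {"gripper": 1,"linear": [0,0,-0.055],"delta_rot": [0,0,0]},
    {"gripper": 1,"linear": [0,0,-0.064],"delta_rot": [0,0,0]},
    {"gripper": 1,"linear": [0,0,-0.067],"delta_rot": [0,0,0]},
    {"gripper": 1,"linear": [0,0,-0.0685],"delta_rot": [0,0,0]},
    {"gripper": 1,"linear": [0,0,-0.0685],"delta_rot": [0,0,0]},
  ],
)

```text
clock: 37.1
position: [0.4494, -0.0772, 0.0762]
ee_rot: [0.0, 0.721, 0.693, 0.0]
contact_force: [0.4, 0.3, -3.0]
width: 0.0353
gripper_force: 60.3
```

send_rows(
  increments=[
    {"gripper": 1,"linear": [0,0,-0.0005],"delta_rot": [0,0,0]},
    {"gripper": 1,"linear": [0,0,-0.001],"delta_rot": [0,0,0]},
    {"gripper": 1,"linear": [0,0,-0.001],"delta_rot": [0,0,0]},
    {"gripper": 1,"linear": [0,0,-0.001],"delta_rot": [0,0,0]},
  ],
)

```text
clock: 37.5
position: [0.4491, -0.0776, 0.0749]
ee_rot: [0.0, 0.721, 0.693, 0.0]
contact_force: [-0.3, 0.2, -1.6]
width: 0.0349
gripper_force: 60.3
```

send_rows(
  increments=[
    {"gripper": 1,"linear": [0,0,-0.0005],"delta_rot": [0,0,0]},
    {"gripper": 1,"linear": [0,0,-0.0005],"delta_rot": [0,0,0]},
    {"gripper": 1,"linear": [0,0,-0.0005],"delta_rot": [0,0,0]},
  ],
)

```text
clock: 37.8
position: [0.4492, -0.0776, 0.0749]
ee_rot: [0.0, 0.721, 0.693, 0.0]
contact_force: [-0.7, 0.5, 6.1]
width: 0.0354
gripper_force: 61.3
```

send_rows(
  increments=[
    {"gripper": 0.0,"linear": [0,0,0],"delta_rot": [0,0,0]},
    {"gripper": -0.3,"linear": [0,0,0],"delta_rot": [0,0,0]},
    {"gripper": -1,"linear": [0,0,0],"delta_rot": [0,0,0]},
    {"gripper": -1,"linear": [0,0,0],"delta_rot": [0,0,0]},
    {"gripper": -1,"linear": [0,0,0.02],"delta_rot": [0,0,0]},
    {"gripper": -1,"linear": [0,0,0.055],"delta_rot": [0,0,0]},
    {"gripper": -1,"linear": [0,0,0.095],"delta_rot": [0,0,0]},
    {"gripper": -1,"linear": [0,0,0.135],"delta_rot": [0,0,0]},
  ],
  newtons=30,
)

```text
clock: 38.6
position: [0.4486, -0.0773, 0.2104]
ee_rot: [-0.0, 0.721, 0.693, -0.0]
contact_force: [1.0, 0.1, 0.4]
width: 0.0851
gripper_force: 0.0
```

send_rows(
  increments=[
    {"gripper": -1,"linear": [0.015,0.04,0],"delta_rot": [0,0,0]},
    {"gripper": -1,"linear": [0.031,0.083,0],"delta_rot": [0,0,0]},
    {"gripper": -1,"linear": [0.047,0.126,0],"delta_rot": [0,0,0]},
    {"gripper": -1,"linear": [0.063,0.169,0],"delta_rot": [0,0,0]},
    {"gripper": -1,"linear": [0.079,0.212,0],"delta_rot": [0,0,0]},
    {"gripper": -1,"linear": [0.095,0.255,0],"delta_rot": [0,0,0]},
    {"gripper": -1,"linear": [0.111,0.298,0],"delta_rot": [0,0,0]},
    {"gripper": -1,"linear": [0.122,0.3275,0],"delta_rot": [0,0,0]},
  ],
)

```text
clock: 39.4
position: [0.5716, 0.2532, 0.2087]
ee_rot: [-0.0, 0.72, 0.693, 0.0]
contact_force: [-0.5, -0.8, 0.1]
width: 0.0854
gripper_force: 0.0
```

```bash
cat > cmp.py <<'E'
from h import *
import sys
t=cam("top"); s=cam("side"); cv2.imwrite("pics/tc.png",t["pixels"]);cv2.imwrite("pics/sc.png",s["pixels"])
def cen(im,x0,x1,y0,y1):
    im=im.astype(float); y=np.clip(np.minimum(im[:,:,1],im[:,:,2])-im[:,:,0]-35,0,None)
    w=y[y0:y1,x0:x1]; v,u=np.mgrid[y0:y1,x0:x1]; return np.array([(w*u).sum()/w.sum(),(w*v).sum()/w.sum()])
o=cv2.imread("pics/top0.png")
for n,im in(("before",o),("now",t["pixels"])):
    p=back(t,[cen(im,320,332,244,260),cen(im,333,345,244,260)],.123);d=p[0]-p[1];print("battery",n,np.round(p.mean(0)[:2],4),round(float(np.arctan2(-d[0],d[1])),3))
def shift(box,z,what):   # image shift via ECC, euclidean
    x0,x1,y0,y1=box; a=cv2.cvtColor(o,6)[y0:y1,x0:x1]; b=cv2.cvtColor(t["pixels"],6)[y0:y1,x0:x1]; W=np.eye(2,3,dtype=np.float32)
    cc,W=cv2.findTransformECC(a,b,W,cv2.MOTION_EUCLIDEAN,(3,200,1e-6),None,3); c=np.array([(x1-x0)/2,(y1-y0)/2]); c2=W[:,:2]@c+W[:,2]
    P=back(t,[c+[x0,y0],c2+[x0,y0]],z); print(what,"cc",round(cc,3),"dxy mm",np.round((P[1]-P[0])[:2]*1e3,2),"rot img",round(float(np.arctan2(W[1,0],W[0,0])),3))
B={"battery":((319,346,243,264),.123),"motor":((292,311,242,262),.104),"profile":((260,281,236,258),.118)}
for k in sys.argv[1:]: shift(*B[k],k)
E
python3 cmp.py battery
```

```text
battery before [ 0.4489 -0.0776] -0.046
battery now [ 0.4489 -0.0775] -0.051
battery cc 0.998 dxy mm [-0.02  0.07] rot img -0.001
```

The battery is back to within 0.1 mm of where it started. Next is the motor.

send_rows(
  increments=[
    {"gripper": -1,"linear": [0,0,0],"delta_rot": [0,0,0.033]},
    {"gripper": -1,"linear": [0,0,-0.03],"delta_rot": [0,0,0.033]},
    {"gripper": -1,"linear": [0,0,-0.065],"delta_rot": [0,0,0.033]},
    {"gripper": -1,"linear": [0,0,-0.1],"delta_rot": [0,0,0.033]},
    {"gripper": -1,"linear": [0,0,-0.13],"delta_rot": [0,0,0.033]},
    {"gripper": -1,"linear": [0,0,-0.145],"delta_rot": [0,0,0.033]},
    {"gripper": -1,"linear": [0,0,-0.148],"delta_rot": [0,0,0.033]},
    {"gripper": -1,"linear": [0,0,-0.148],"delta_rot": [0,0,0.033]},
  ],
)

```text
clock: 40.3
position: [0.5708, 0.2495, 0.0611]
ee_rot: [-0.0, 0.71, 0.705, -0.0]
contact_force: [-0.0, -0.1, 0.2]
width: 0.0853
gripper_force: 0.0
```

send_rows(
  increments=[
    {"gripper": -0.3,"linear": [0,0,0],"delta_rot": [0,0,0]},
    {"gripper": -0.1,"linear": [0,0,0],"delta_rot": [0,0,0]},
    {"gripper": 0,"linear": [0,0,0],"delta_rot": [0,0,0]},
    {"gripper": 0.1,"linear": [0,0,0],"delta_rot": [0,0,0]},
    {"gripper": 0.2,"linear": [0,0,0],"delta_rot": [0,0,0]},
    {"gripper": 0.4,"linear": [0,0,0],"delta_rot": [0,0,0]},
    {"gripper": 1,"linear": [0,0,0],"delta_rot": [0,0,0]},
    {"gripper": 1,"linear": [0,0,0],"delta_rot": [0,0,0]},
  ],
  newtons=30,
)

```text
clock: 41.1
position: [0.5717, 0.2503, 0.0625]
ee_rot: [0.001, 0.71, 0.705, 0.001]
contact_force: [-0.3, 0.3, 6.0]
width: 0.0399
gripper_force: 30.2
```

send_rows(
  increments=[
    {"gripper": 1,"linear": [0,0,0],"delta_rot": [0,0,0]},
    {"gripper": 1,"linear": [0,0,0.004],"delta_rot": [0,0,0]},
    {"gripper": 1,"linear": [0,0,0.015],"delta_rot": [0,0,0]},
    {"gripper": 1,"linear": [0,0,0.035],"delta_rot": [0,0,0]},
    {"gripper": 1,"linear": [0,0,0.055],"delta_rot": [0,0,0]},
    {"gripper": 1,"linear": [-0.005,-0.01,0.07],"delta_rot": [0,0,0]},
    {"gripper": 1,"linear": [-0.014,-0.03,0.075],"delta_rot": [0,0,0]},
    {"gripper": 1,"linear": [-0.0265,-0.0585,0.075],"delta_rot": [0,0,0]},
  ],
  newtons=50,
)

```text
clock: 41.9
position: [0.544, 0.1905, 0.1369]
ee_rot: [0.001, 0.709, 0.705, 0.0]
contact_force: [0.1, -0.9, -2.6]
width: 0.0396
gripper_force: 50.8
```

send_rows(
  increments=[
    {"gripper": 1,"linear": [-0.015,-0.034,0],"delta_rot": [0,0,0]},
    {"gripper": 1,"linear": [-0.03,-0.069,0],"delta_rot": [0,0,0]},
    {"gripper": 1,"linear": [-0.045,-0.104,0],"delta_rot": [0,0,0]},
    {"gripper": 1,"linear": [-0.06,-0.139,0],"delta_rot": [0,0,0]},
    {"gripper": 1,"linear": [-0.073,-0.17,0],"delta_rot": [0,0,0]},
    {"gripper": 1,"linear": [-0.083,-0.193,0],"delta_rot": [0,0,0]},
    {"gripper": 1,"linear": [-0.088,-0.206,0],"delta_rot": [0,0,0]},
    {"gripper": 1,"linear": [-0.09,-0.21,0],"delta_rot": [0,0,0]},
  ],
)

```text
clock: 42.7
position: [0.4517, -0.0204, 0.1358]
ee_rot: [-0.001, 0.711, 0.704, -0.001]
contact_force: [-1.0, -0.7, -1.4]
width: 0.0392
gripper_force: 50.8
```

send_rows(
  increments=[
    {"gripper": 1,"linear": [0,0,0],"delta_rot": [0,0,0]},
    {"gripper": 1,"linear": [0,0,-0.02],"delta_rot": [0,0,0]},
    {"gripper": 1,"linear": [0,0,-0.04],"delta_rot": [0,0,0]},
    {"gripper": 1,"linear": [0,0,-0.055],"delta_rot": [0,0,0]},
    {"gripper": 1,"linear": [0,0,-0.064],"delta_rot": [0,0,0]},
    {"gripper": 1,"linear": [0,0,-0.068],"delta_rot": [0,0,0]},
    {"gripper": 1,"linear": [0,0,-0.069],"delta_rot": [0,0,0]},
    {"gripper": 1,"linear": [0,0,-0.069],"delta_rot": [0,0,0]},
  ],
)

```text
clock: 43.5
position: [0.4549, -0.0183, 0.0677]
ee_rot: [0.0, 0.709, 0.705, 0.0]
contact_force: [0.5, -0.9, -2.2]
width: 0.0391
gripper_force: 50.8
```

send_rows(
  increments=[
    {"gripper": 1,"linear": [0,0,-0.0005],"delta_rot": [0,0,0]},
    {"gripper": 1,"linear": [0,0,-0.001],"delta_rot": [0,0,0]},
    {"gripper": 1,"linear": [0,0,-0.001],"delta_rot": [0,0,0]},
    {"gripper": 1,"linear": [0,0,-0.001],"delta_rot": [0,0,0]},
  ],
)

```text
clock: 43.9
position: [0.4552, -0.0185, 0.0676]
ee_rot: [0.001, 0.71, 0.705, 0.001]
contact_force: [-1.9, 0.5, 6.7]
width: 0.0392
gripper_force: 51.9
```

send_rows(
  increments=[
    {"gripper": 0.0,"linear": [0,0,0],"delta_rot": [0,0,0]},
    {"gripper": -0.3,"linear": [0,0,0],"delta_rot": [0,0,0]},
    {"gripper": -1,"linear": [0,0,0],"delta_rot": [0,0,0]},
    {"gripper": -1,"linear": [0,0,0],"delta_rot": [0,0,0]},
    {"gripper": -1,"linear": [0,0,0.02],"delta_rot": [0,0,0]},
    {"gripper": -1,"linear": [0,0,0.06],"delta_rot": [0,0,0]},
    {"gripper": -1,"linear": [0,0,0.1],"delta_rot": [0,0,0]},
    {"gripper": -1,"linear": [0,0,0.1395],"delta_rot": [0,0,0]},
  ],
  newtons=30,
)

```text
clock: 44.7
position: [0.4543, -0.0184, 0.2071]
ee_rot: [-0.0, 0.71, 0.705, -0.0]
contact_force: [-0.0, -0.0, 0.0]
width: 0.0853
gripper_force: 0.0
```

send_rows(
  increments=[
    {"gripper": -1,"linear": [0.006,0.04,0],"delta_rot": [0,0,0]},
    {"gripper": -1,"linear": [0.013,0.085,0],"delta_rot": [0,0,0]},
    {"gripper": -1,"linear": [0.02,0.13,0],"delta_rot": [0,0,0]},
    {"gripper": -1,"linear": [0.027,0.175,0],"delta_rot": [0,0,0]},
    {"gripper": -1,"linear": [0.034,0.22,0],"delta_rot": [0,0,0]},
    {"gripper": -1,"linear": [0.041,0.265,0],"delta_rot": [0,0,0]},
    {"gripper": -1,"linear": [0.048,0.31,0],"delta_rot": [0,0,0]},
    {"gripper": -1,"linear": [0.053,0.345,0],"delta_rot": [0,0,0]},
  ],
)

```text
clock: 45.5
position: [0.5076, 0.3293, 0.2053]
ee_rot: [-0.0, 0.709, 0.705, 0.0]
contact_force: [0.6, -0.5, 0.0]
width: 0.0852
gripper_force: 0.0
```

```bash
python3 cmp.py battery motor
```

```text
battery before [ 0.4489 -0.0776] -0.046
battery now [ 0.4489 -0.0775] -0.053
battery cc 0.998 dxy mm [-0.03  0.1 ] rot img 0.0
motor cc 0.964 dxy mm [0.3  0.06] rot img 0.001
```

The motor is back to within 0.3 mm. Last is the profile.

send_rows(
  increments=[
    {"gripper": -1,"linear": [0,0,0],"delta_rot": [0,0,0]},
    {"gripper": -1,"linear": [0,0,-0.03],"delta_rot": [0,0,0]},
    {"gripper": -1,"linear": [0,0,-0.065],"delta_rot": [0,0,0]},
    {"gripper": -1,"linear": [0,0,-0.1],"delta_rot": [0,0,0]},
    {"gripper": -1,"linear": [0,0,-0.125],"delta_rot": [0,0,0]},
    {"gripper": -1,"linear": [0,0,-0.138],"delta_rot": [0,0,0]},
    {"gripper": -1,"linear": [0,0,-0.14],"delta_rot": [0,0,0]},
    {"gripper": -1,"linear": [0,0,-0.14],"delta_rot": [0,0,0]},
  ],
)

```text
clock: 46.4
position: [0.5081, 0.3261, 0.0665]
ee_rot: [0.0, 0.71, 0.704, 0.0]
contact_force: [0.1, -0.0, 0.4]
width: 0.0854
gripper_force: 0.0
```

send_rows(
  increments=[
    {"gripper": -0.3,"linear": [0,0,0],"delta_rot": [0,0,0]},
    {"gripper": -0.1,"linear": [0,0,0],"delta_rot": [0,0,0]},
    {"gripper": 0,"linear": [0,0,0],"delta_rot": [0,0,0]},
    {"gripper": 0.1,"linear": [0,0,0],"delta_rot": [0,0,0]},
    {"gripper": 0.2,"linear": [0,0,0],"delta_rot": [0,0,0]},
    {"gripper": 0.4,"linear": [0,0,0],"delta_rot": [0,0,0]},
    {"gripper": 1,"linear": [0,0,0],"delta_rot": [0,0,0]},
    {"gripper": 1,"linear": [0,0,0],"delta_rot": [0,0,0]},
  ],
  newtons=30,
)

```text
clock: 47.2
position: [0.5081, 0.3269, 0.0668]
ee_rot: [0.0, 0.71, 0.705, 0.001]
contact_force: [-1.1, -0.4, 7.0]
width: 0.0397
gripper_force: 30.7
```

send_rows(
  increments=[
    {"gripper": 1,"linear": [0,0,0],"delta_rot": [0,0,0]},
    {"gripper": 1,"linear": [0,0,0.004],"delta_rot": [0,0,0]},
    {"gripper": 1,"linear": [0,0,0.015],"delta_rot": [0,0,0]},
    {"gripper": 1,"linear": [0,0,0.035],"delta_rot": [0,0,0]},
    {"gripper": 1,"linear": [0,0,0.055],"delta_rot": [0,0,0]},
    {"gripper": 1,"linear": [-0.002,-0.01,0.07],"delta_rot": [0,0,0]},
    {"gripper": 1,"linear": [-0.005,-0.03,0.075],"delta_rot": [0,0,0]},
    {"gripper": 1,"linear": [-0.01,-0.0575,0.075],"delta_rot": [0,0,0]},
  ],
  newtons=50,
)

```text
clock: 48.0
position: [0.4975, 0.268, 0.1414]
ee_rot: [0.001, 0.709, 0.705, 0.0]
contact_force: [-0.4, 0.3, -1.8]
width: 0.0386
gripper_force: 50.9
```

send_rows(
  increments=[
    {"gripper": 1,"linear": [-0.006,-0.034,0],"delta_rot": [0,0,0]},
    {"gripper": 1,"linear": [-0.012,-0.07,0],"delta_rot": [0,0,0]},
    {"gripper": 1,"linear": [-0.018,-0.106,0],"delta_rot": [0,0,0]},
    {"gripper": 1,"linear": [-0.024,-0.142,0],"delta_rot": [0,0,0]},
    {"gripper": 1,"linear": [-0.03,-0.175,0],"delta_rot": [0,0,0]},
    {"gripper": 1,"linear": [-0.034,-0.203,0],"delta_rot": [0,0,0]},
    {"gripper": 1,"linear": [-0.036,-0.22,0],"delta_rot": [0,0,0]},
    {"gripper": 1,"linear": [-0.0365,-0.225,0],"delta_rot": [0,0,0]},
  ],
)

```text
clock: 48.8
position: [0.4588, 0.0414, 0.1402]
ee_rot: [-0.0, 0.711, 0.704, -0.001]
contact_force: [0.2, 0.5, -2.3]
width: 0.0388
gripper_force: 50.8
```

send_rows(
  increments=[
    {"gripper": 1,"linear": [0,0,0],"delta_rot": [0,0,0]},
    {"gripper": 1,"linear": [0,0,-0.02],"delta_rot": [0,0,0]},
    {"gripper": 1,"linear": [0,0,-0.04],"delta_rot": [0,0,0]},
    {"gripper": 1,"linear": [0,0,-0.055],"delta_rot": [0,0,0]},
    {"gripper": 1,"linear": [0,0,-0.064],"delta_rot": [0,0,0]},
    {"gripper": 1,"linear": [0,0,-0.067],"delta_rot": [0,0,0]},
    {"gripper": 1,"linear": [0,0,-0.0685],"delta_rot": [0,0,0]},
    {"gripper": 1,"linear": [0,0,-0.0685],"delta_rot": [0,0,0]},
  ],
)

```text
clock: 49.6
position: [0.4615, 0.0443, 0.0726]
ee_rot: [0.0, 0.709, 0.705, 0.0]
contact_force: [-0.3, -0.2, -2.9]
width: 0.0387
gripper_force: 50.8
```

send_rows(
  increments=[
    {"gripper": 1,"linear": [0,0,-0.0005],"delta_rot": [0,0,0]},
    {"gripper": 1,"linear": [0,0,-0.001],"delta_rot": [0,0,0]},
    {"gripper": 1,"linear": [0,0,-0.001],"delta_rot": [0,0,0]},
    {"gripper": 1,"linear": [0,0,-0.001],"delta_rot": [0,0,0]},
  ],
)

```text
clock: 50.0
position: [0.4616, 0.044, 0.0719]
ee_rot: [0.001, 0.71, 0.705, 0.001]
contact_force: [-0.4, 0.4, 2.3]
width: 0.0394
gripper_force: 51.2
```

send_rows(
  increments=[
    {"gripper": 0.0,"linear": [0,0,0],"delta_rot": [0,0,0]},
    {"gripper": -0.3,"linear": [0,0,0],"delta_rot": [0,0,0]},
    {"gripper": -1,"linear": [0,0,0],"delta_rot": [0,0,0]},
    {"gripper": -1,"linear": [0,0,0],"delta_rot": [0,0,0]},
    {"gripper": -1,"linear": [0,0,0.02],"delta_rot": [0,0,0]},
    {"gripper": -1,"linear": [0,0,0.06],"delta_rot": [0,0,0]},
    {"gripper": -1,"linear": [0,0,0.1],"delta_rot": [0,0,0]},
    {"gripper": -1,"linear": [0,0,0.14],"delta_rot": [0,0,0]},
  ],
)

```text
clock: 50.8
position: [0.4606, 0.0441, 0.2126]
ee_rot: [-0.0, 0.71, 0.705, -0.0]
contact_force: [0.3, 0.7, -0.1]
width: 0.085
gripper_force: 0.0
```

send_rows(
  increments=[
    {"gripper": -1,"linear": [0,0.04,0],"delta_rot": [0,0,0]},
    {"gripper": -1,"linear": [0,0.085,0],"delta_rot": [0,0,0]},
    {"gripper": -1,"linear": [0,0.13,0],"delta_rot": [0,0,0]},
    {"gripper": -1,"linear": [0,0.175,0],"delta_rot": [0,0,0]},
    {"gripper": -1,"linear": [0,0.22,0],"delta_rot": [0,0,0]},
    {"gripper": -1,"linear": [0,0.25,0],"delta_rot": [0,0,0]},
    {"gripper": -1,"linear": [0,0.26,0],"delta_rot": [0,0,0]},
    {"gripper": -1,"linear": [0,0.26,0],"delta_rot": [0,0,0]},
  ],
)

```text
clock: 51.6
position: [0.4607, 0.3048, 0.2108]
ee_rot: [0.0, 0.709, 0.705, -0.0]
contact_force: [0.1, -0.9, -0.3]
width: 0.0855
gripper_force: 0.0
```

```bash
python3 cmp.py battery motor profile
python3 - <<'E'
import cv2,numpy as np
from h import *
d=optics.get_image("side")
P=cv2.imread("pics/tc.png");s=cv2.imread("pics/sc.png")
o=np.zeros((500,800,3),'uint8')
u=cv2.resize(P[180:290,245:480],None,fx=1.9,fy=1.9,interpolation=cv2.INTER_CUBIC);o[:u.shape[0],:u.shape[1]]=u
c=cv2.resize(s[160:420,190:380],None,fx=1.8,fy=1.8,interpolation=cv2.INTER_CUBIC);o[:c.shape[0],455:455+c.shape[1]]=c;cv2.imwrite("pics/fin.png",o)
# axle on stand: ends along bar in top image, z .0685
p=back(optics and cam("top"),(np.array([[117,116],[652,152],[147,118],[622,151]],float)+.5)/6-.5+[375,222],.0685);print(np.round(p,4),np.round((p[0]+p[1])/2,4))
E
```

```text
battery before [ 0.4489 -0.0776] -0.046
battery now [ 0.4489 -0.0775] -0.053
battery cc 0.998 dxy mm [-0.    0.11] rot img 0.002
motor cc 0.965 dxy mm [0.31 0.06] rot img 0.001
profile cc 0.999 dxy mm [ 0.02 -0.01] rot img -0.001
[[ 0.4772 -0.2133  0.0685]
 [ 0.464  -0.4042  0.0685]
 [ 0.4765 -0.2238  0.0685]
 [ 0.4644 -0.3933  0.0685]] [ 0.4706 -0.3088  0.0685]
```

View pics/fin.png

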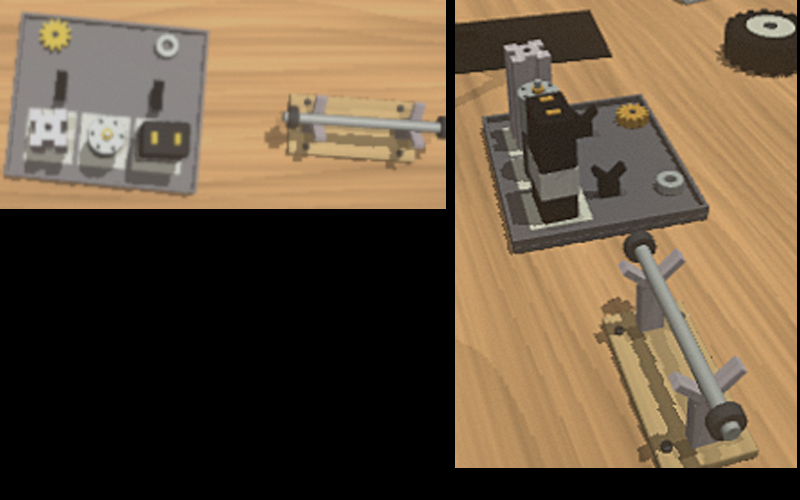

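The three parts stand on their original spots, within 0.3 mm. The axle rests in both V-notches, 1–1.5 mm off centre by the images. I'll hand it in.

```bash
python3 -c "
from rig import sign_off
print(sign_off())"
```

```text
the job is handed in; nothing more can be done
None
```

The job is handed in: the axle rests across both V-notched posts, about 1–1.5 mm off centre by the images. The gearmotor, battery pack and profile stand upright on their original spots (within about 0.3 mm), after about 52 s of the 136 s allowed and one failed first grip on the axle, which stayed in its rests.

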